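# Clear the casting and hold the bore probe in it

## Robot

A 7-joint arm with a two-finger parallel gripper is mounted at the origin on the work surface. World frame = base frame: x ahead of the robot, y to its left, z up, the work surface at z = 0. Lengths are in m, angles in degrees, forces in N, time in s.
With the tool pointing down it reaches from about 0.425 to 0.8 m from the base axis. Payload 8.3 kg.
Tool frame: the origin (TCP) lies on the mounting face of the last link; the fingertips stand 173 mm ahead of it and the grasp point (between the pads) lies 155 mm ahead of it; z points along the fingers, y is the direction in which the jaws open and shut (so a half turn about z gives the same grasp; the last joint's range is limited). The gripper opens to 85 mm and grips with 20 to 120 N. Pads are 22 mm wide; open, the fingers measure 114 mm over their backs; the gripper's body (76 mm by 85 mm) begins 54 mm behind the grasp point. The pads swing forward as they close: fully open they stand 13 mm farther back than shut.
Start: joints at [-80.38, 21.967, 0.94, 78.501, -0.361, 79.538, -2.664], TCP at [0.143, 0.608, 0.405] pointing down, gripper open.
Joint ranges: [-169.22, 169.22], [-14.56, 117.87], [-87.37, 89.26], [10.42, 133.3], [-82.24, 262.24], [0.94, 117.77], [-172.7, 172.7]. Speed limits (degrees/s): [136.94, 136.94, 172.46, 172.46, 180, 180, 180].

## Interface

Orientations are given as a 3x3 rotation matrix whose columns are the frame's x, y, z axes.
In Python, from plant import manip, grab_frame gives the robot as it stands. The module is installed in compiled form; this text tells all that it offers.
- The arm moves only by the tool servo_tool, never from a script. Its argument "targets" is a list of rows, each a list of 2 entries, a list of its own where there are three numbers: the shift along the world's x, y, z in mm, then the turn about the world's z in rad. In form: [[[tx, ty, tz], turn], ...]. A call has 1 to 20 rows; each row shifts and turns the pose as measured when the row begins; what a row does not reach is not made up. A row lasts 1/12 s, in which the tool goes at most 41.7 mm and 7.16 degrees, less where a joint would pass 70% of its speed; a pose out of reach is approached as far as the arm can. A call is refused whole if a number of a shift passes 41.7 or a number of a turn 0.125, either way. A call with a gripper value outside its range is refused whole. "grip" is the closure, from -1 (fully open) to 1 (shut), so that 0 is half open, set as the call begins (left out, the last holds). The fingers move at their own pace and stop on an object; "force" is the grip in N (left out, the last holds). Time passes only in rows, so rows that do not move let the fingers close. It gives the time, the measured TCP pose, the force and the opening at its end, in the units of the state.
- manip.observe(): the state, without advancing time (a new reading comes with each control period).
- grab_frame(name): name is "side" or "top"; returns a dict with "img" (420x560x3 uint8, blue, green, red), "mtx" (3x3 intrinsics, pixels), "origin" and "attitude" of the camera in the world. Camera axes: x right, y down, z forward; pixel columns grow to the right and rows downward; lengths in m; the calibration is good to about 2 mm. A picture is of the moment at which its call begins. There is no depth.
- manip.sign_off(): hands the job in, once; it reports no verdict.
The state is a dict: "time": time; "joints": joint angles; "qd": joint speeds; "joint_torque": joint torques, N m; "ee_pos": TCP position; "tcp_rot": TCP orientation; "contact_force": force on the tool from outside, world axes, zero at the start; "wrist_torque": the same for the moment, N m; "gripper_width": finger opening in m.
Only numpy, scipy, OpenCV 4.12 (cv2) and the standard library are available. Lean on these libraries where they do the work, as an engineer would, in place of code of your own. Each camera call takes 0.05 s, during which the arm holds its last target.

## Task

With the hand sweep, push the three loose nuts off the top of the engine casting into the catch tray, then stand the sweep back on the table. Then take the bore probe by its grip and lower its rod upright into the middle of the casting's bore until the tip is 45 mm below the deck; the probe must never touch the casting, or it is spoilt. Finish while still holding the probe there, still and centred; touch the nuts with nothing but the sweep, and do not disturb the spray can, carton and tape roll.

Things in the scene. Friction and masses are not known exactly. Their poses are not given: they have to be found in the camera images.
- block: bright aluminium engine casting, fixed, a block 150 x 150 mm (x, y) and 80 mm high with a flat top (the deck) and ribs and four small feet (reaching 24 mm out at the table) on its lower sides. Origin: centre of its underside on the table; z up; its +x face carries the tray. A plain round bore, 26 mm in diameter, runs vertically through its centre from the deck to the table.
- bore (a point): centre of the bore's mouth, in the plane of the deck, 80 mm above the table; axes as the casting's.
- tray: open steel catch tray, fixed, on rubber feet, against the casting's +x face, same yaw as the casting. 120 mm (x) x 170 mm (y) outside, walls 4 mm; its inner floor is 34 mm and its rim 75 mm above the table, so the rim is 5 mm below the deck. Origin: below the tray's centre, on the table; it lies 136 mm along +x from the casting's origin.
- nut1: loose dark steel hexagon nut, 30 mm across flats, 16 mm thick, about 65 g, lying flat on the deck on the -y half of the casting. Origin: centre of its underside.
- nut2: the same kind of nut, on the +x side of the deck near the middle line. Origin: centre of its underside.
- nut3: the same kind of nut, on the +y half of the deck. Origin: centre of its underside.
- sweep: loose hand sweep standing on the table beside the casting, about 0.25 kg: a black rubber bar 30 mm thick (its x), 130 mm long (its y), 25 mm high, with an upright wooden grip on its middle, 26 mm (x) x 40 mm (y), from 25 to 110 mm above its underside. Both long faces sweep equally well. Origin: centre of its underside; z up along the grip.
- stand: fixed wooden stand on the other side of the casting that holds the probe: base 90 x 90 mm, top plate 70 x 70 mm whose upper face is 110 mm above the table, with a 16 mm hole in its middle. Origin: centre of its underside.
- probe: loose bore probe, about 0.15 kg, 155 mm tall, hanging upright in the stand by its collar: from its origin upward a bare steel rod 10 mm in diameter and 80 mm long, a collar 32 mm in diameter from 80 to 90 mm, and a black round grip 22 mm in diameter from 90 to 155 mm. Origin: centre of the rod's lower end, 30 mm above the table in the stand; z up along the rod. It may touch the stand.
- probe_tip (a point): centre of the lower end of the probe's rod (the probe's origin).
- spraycan: bystander: spray can, 64 mm in diameter, 180 mm tall. Origin: centre of its underside.
- carton: bystander: closed cardboard carton, 80 x 100 mm, 70 mm high. Origin: centre of its underside.
- tape: bystander: roll of tape lying flat, 80 mm in diameter, 45 mm high. Origin: centre of its underside.

How it is judged (in metres and radians):
On the way, in this order (a step that is already met when the one before it is completed fails the run):
1. all three nuts lie in the catch tray (x of nut1 in the frame of tray between -0.058 and 0.058 m and y of nut1 in the frame of tray between -0.083 and 0.083 m and height (world z) of each of nut1, nut2, nut3 below 0.078 m and x of nut2 in the frame of tray between -0.058 and 0.058 m and y of nut2 in the frame of tray between -0.083 and 0.083 m and x of nut3 in the frame of tray between -0.058 and 0.058 m and y of nut3 in the frame of tray between -0.083 and 0.083 m), for 0.2 s.
2. the probe is held in the bore, centred, its tip at depth (horizontal distance between probe_tip and bore below 0.005 m and angle between probe's own z axis and vertical below 0.08 rad and z of probe_tip in the frame of bore between -0.055 and -0.035 m and contact force between the fingers and probe above 1 N), for 0.2 s.
At the end, for the whole second after the job is handed in: All three nuts are in the tray, below its rim; the sweep stands upright on the table, released; the gripper holds the probe still, within 0.08 rad of upright, its tip within 5 mm of the bore's axis and 35 to 55 mm below the deck, with no contact between probe and casting (all of step 1 and all of step 2 and linear speed of probe below 0.02 m/s and contact force between probe and block below 0.2 N and height (world z) of sweep below 0.01 m and angle between sweep's own z axis and vertical below 0.1 rad and contact force between the fingers and sweep below 0.1 N); the arm keeps its last pose, push and grip.
It fails at once if the probe touches the casting (contact force between probe and block above 0.2 N).
It fails at once if the gripper or arm touches a nut (contact force between any of the fingers, the arm and nut1 above 0.3 N or contact force between any of the fingers, the arm and nut2 above 0.3 N or contact force between any of the fingers, the arm and nut3 above 0.3 N).
It fails at once if the probe touches a nut (contact force between probe and nut1 above 0.3 N or contact force between probe and nut2 above 0.3 N or contact force between probe and nut3 above 0.3 N).
It fails at once if a bystander is moved more than 20 mm or tipped (distance of any of spraycan, carton, tape from where it was at the start of the episode above 0.02 m or angle between any of spraycan, carton, tape's own z axis and vertical above 0.2 rad).
It also fails if it takes over 64 s, if anything falls off the work surface, if the arm or the gripper's body presses on something with over 40 N, if the wrist force passes 120 N, or if a joint passes its speed limit or range.

## Working session

There is one attempt and no reset: what is moved stays moved. The work goes in short steps, Python scripts to look and compute and a tool call to move; the robot and the scene stay as the last step left them, time stands still between calls to the robot, and variables do not carry over. Pictures are saved under pics/ and viewed, and the job is handed in when it is done.

Besides the shell and the picture viewer there is one more tool, called after "Emit:" as name(argument=value, ...) on one line, values as JSON. servo_tool: Moves the arm, as the interface text tells. Its arguments: {"type":"object","properties":{"targets":{"type":"array","items":{"type":"array"}},"grip":{"type":"number"},"force":{"type":"number"}},"required":["targets"]}

```bash
mkdir -p pics; cat > h.py <<'E'
import numpy as np, cv2
from plant import manip, grab_frame
def snap(tag):
    o={}
    for n in("side","top"):
        f=grab_frame(n); cv2.imwrite(f"pics/{tag}_{n}.png",f["img"]); o[n]=f
        np.savez(f"pics/{tag}_{n}.npz",**{k:np.array(v) for k,v in f.items()})
    return o
def load(tag,n): return np.load(f"pics/{tag}_{n}.npz")
def ray(f,u,v):
    d=np.array(f["attitude"])@np.linalg.inv(f["mtx"])@np.array([u,v,1.]); return np.array(f["origin"]).ravel(),d
def atz(f,u,v,z):
    o,d=ray(f,u,v); return o+d*(z-o[2])/d[2]
def proj(f,p):
    c=np.array(f["attitude"]).T@(np.array(p)-np.array(f["origin"]).ravel()); q=np.array(f["mtx"])@c; return q[:2]/q[2]
def tri(fa,a,fb,b):
    o1,d1=ray(fa,*a);o2,d2=ray(fb,*b)
    s=np.linalg.lstsq(np.stack([d1,-d2],1),o2-o1,rcond=None)[0]
    p,q=o1+d1*s[0],o2+d2*s[1]; return (p+q)/2,np.linalg.norm(p-q)
E
python3 - <<'E'
from h import *
s=manip.observe(); print({k:np.round(v,3).tolist() for k,v in s.items()})
o=snap("a")
for n in o: print(n,o[n]["origin"],np.round(o[n]["attitude"],3).tolist(),o[n]["mtx"])
E
```

```text
{'time': 0.0, 'joints': [-80.379, 22.019, 0.938, 78.563, -0.36, 79.539, -2.667], 'qd': [0.021, -0.174, 0.076, 0.066, 0.098, -0.02, 0.088], 'joint_torque': [0.001, -62.759, 0.845, -37.183, 0.017, 0.014, 0.0], 'ee_pos': [0.143, 0.608, 0.404], 'tcp_rot': [[-0.973, 0.229, -0.0], [0.229, 0.973, -0.002], [-0.0, -0.002, -1.0]], 'contact_force': [-0.561, 0.207, 0.106], 'wrist_torque': [-0.032, 0.032, -0.013], 'gripper_width': 0.085}
side [-0.21451222 -0.81242885  1.11221391] [[0.735, -0.468, 0.49], [-0.678, -0.507, 0.532], [-0.0, -0.724, -0.69]] [[520.174677     0.         279.40770528]
 [  0.         520.174677   214.03630473]
 [  0.           0.           1.        ]]
top [ 0.36576981 -0.02423779  1.06687297] [[-0.0, -0.987, 0.164], [-1.0, 0.004, 0.022], [-0.022, -0.163, -0.986]] [[416.71988885   0.         284.69320793]
 [  0.         416.71988885 209.50810231]
 [  0.           0.           1.        ]]
```

View pics/a_side.png

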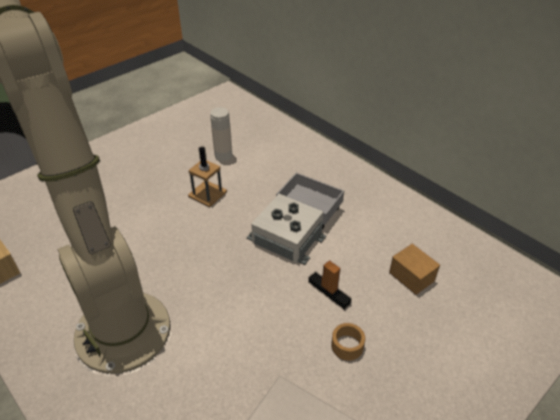

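View pics/a_top.png

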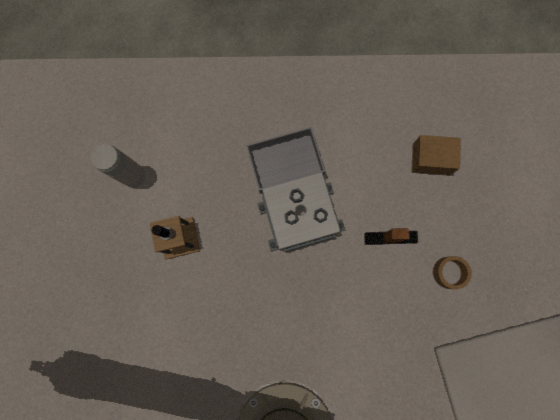

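```bash
python3 - <<'E'
from h import *
t=cv2.imread("pics/a_top.png");s=cv2.imread("pics/a_side.png")
cv2.imwrite("pics/c1.png",cv2.resize(t[120:260,230:430],None,fx=4,fy=4,interpolation=cv2.INTER_CUBIC))
cv2.imwrite("pics/c2.png",cv2.resize(s[140:310,180:360],None,fx=3.5,fy=3.5,interpolation=cv2.INTER_CUBIC)[:600])
cv2.imwrite("pics/c3.png",cv2.resize(t[200:270,130:220],None,fx=8,fy=8,interpolation=cv2.INTER_CUBIC))
E
```

```text
(no output)
```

View pics/c1.png

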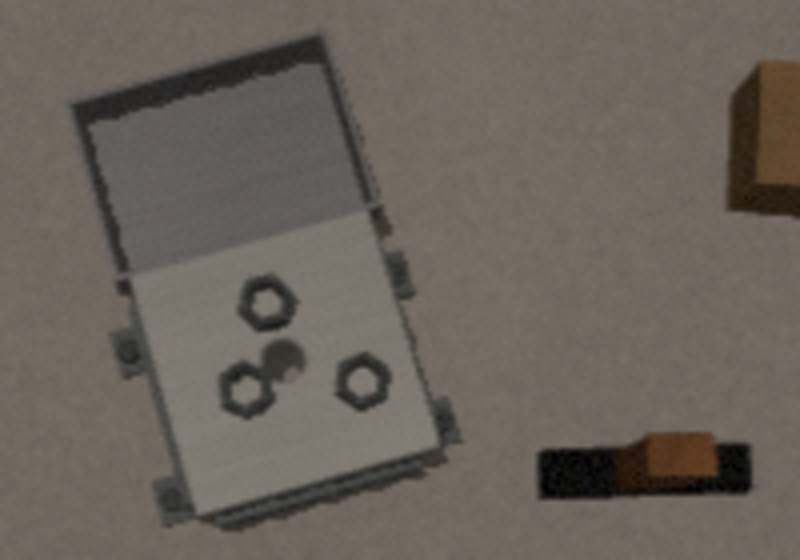

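View pics/c2.png

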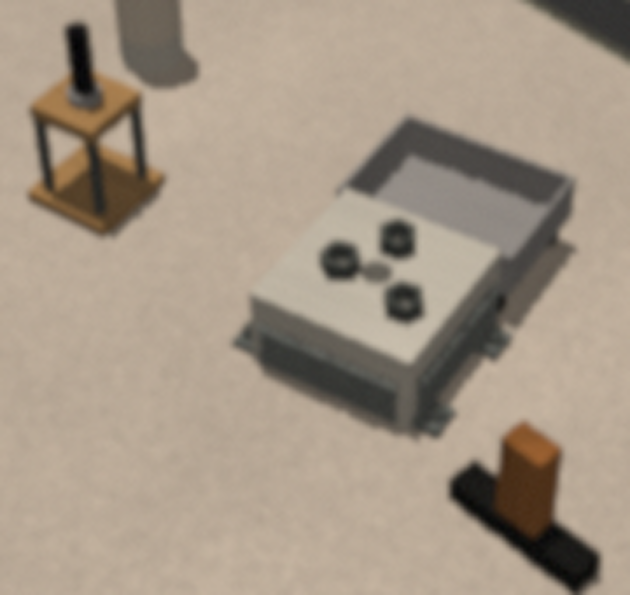

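View pics/c3.png

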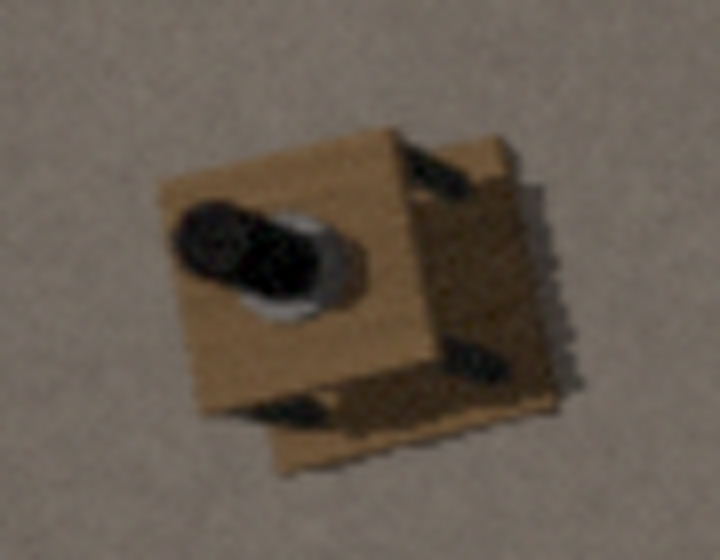

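```bash
cat > m.py <<'E'
from h import *
T=load("a","top");S=load("a","side")
c1=lambda p:((p[0]+.5)/4-.5+230,(p[1]+.5)/4-.5+120)
c2=lambda p:((p[0]+.5)/3.5-.5+180,(p[1]+.5)/3.5-.5+140)
c3=lambda p:((p[0]+.5)/8-.5+130,(p[1]+.5)/8-.5+200)
def t(name,a,b,ca=c1):
    p,e=tri(T,ca(a),S,c2(b)); print(name,np.round(p*1000,1),"res",round(e*1000,1)); return p
if __name__=="__main__":
    FL=t("FL",(135,272),(347,195));FR=t("FR",(372,210),(502,252));BR=t("BR",(442,447),(411,362));BL=t("BL",(197,515),(253,298))
    c=(FL+FR+BR+BL)/4;print("c",c)
    for a,b in((BL,FL),(BR,FR),(FR,FL),(BR,BL)): d=b-a;print(np.linalg.norm(d),np.degrees(np.arctan2(d[1],d[0])))
    t("bore",(283,361),(376,271))
    t("n2",(267,303),(397,235));t("n3",(246,390),(340,257));t("n1",(362,382),(404,299))
    t("tray FL",(73,103),(409,118));t("tray FR",(323,36),(573,180))
    for a,b in(((650,434),(503,438)),):pass
    t("g+y-x",(650,478),(503,438));t("g+x+y",(650,434),(521,423));t("g+x-y",(715,434),(560,450));t("g-x-y",(715,476),(541,467))
    for p in((538,449),(752,445),(752,493),(538,498)): print("bar z25",np.round(atz(T,*c1(p),.025)*1000,1))
    t("probe top",(215,238),(77,27),c3)
    print("collar", atz(T,*c3((280,268)),.12))
    t("s1",(160,183),(85,74)and(88,74),c3);t("s2",(392,128),(141,98),c3);t("s3",(438,355),(92,135),c3);t("s4",(203,410),(33,105),c3)
E
python3 m.py
```

```text
FL [583.   51.6  69.3] res 6.4
FR [620.4 -94.3  78.8] res 2.7
BR [ 475.9 -134.    81.2] res 0.6
BL [437.3  11.1  70.9] res 1.0
c [ 0.52914174 -0.04139505  0.07502831]
0.15129777708514516 15.52432543759404
0.14985484724003145 15.34738660453502
0.15092356694235437 104.34753836398833
0.1504884620421445 104.89867366922186
bore [527.9 -39.9  78.5] res 1.6
n2 [560.7 -30.3  91.5] res 1.9
n3 [508.5 -17.7  91.3] res 1.7
n1 [513.7 -86.6  89.9] res 0.6
tray FL [691.9  89.9  71.3] res 2.8
tray FR [735.9 -67.   71.2] res 0.8
g+y-x [ 455.1 -250.1  106.6] res 0.1
g+x+y [ 478.4 -249.7  105.7] res 5.3
g+x-y [ 478.7 -287.   107.1] res 3.9
g-x-y [ 456.  -287.2  106. ] res 0.4
bar z25 [ 481.  -200.3   25. ]
bar z25 [ 483.2 -333.4   25. ]
bar z25 [ 453.2 -331.8   25. ]
bar z25 [ 450.4 -199.3   25. ]
probe top [469.1 270.5 185.5] res 2.1
collar [0.46894569 0.27242171 0.12      ]
s1 [499.2 316.3  93.1] res 4.9
s2 [512.  248.5  98.2] res 1.9
s3 [444.6 230.3 104.4] res 1.3
s4 [429.3 297.  106.5] res 0.3
```

Emit:
servo_tool(targets=[[[28, -28, 0], -0.12], [[28, -28, 0], -0.12], [[28, -28, 0], -0.12], [[28, -28, 0], -0.12], [[28, -28, 0], -0.12], [[28, -28, 0], -0.12], [[28, -28, 0], -0.12], [[28, -28, 0], -0.12], [[28, -28, 0], -0.12], [[28, -28, 0], -0.12], [[28, -28, 0], -0.12], [[3, -40, 0], 0], [[3, -40, 0], 0], [[3, -40, 0], 0], [[3, -40, 0], 0], [[3, -40, 0], 0], [[3, -40, 0], 0], [[3, -40, 0], 0], [[0, -40, 0], 0], [[0, -40, 0], 0]], grip=-1, force=60)

```text
time: 1.77
ee_pos: [0.4711, -0.084, 0.3941]
tcp_rot: [[0.023, 1.0, -0.013], [1.0, -0.023, 0.003], [0.002, -0.013, -1.0]]
contact_force: [1.4, 0.8, 0.2]
gripper_width: 0.0853
```

Emit:
servo_tool(targets=[[[0, -40, 0], 0.02], [[0, -40, 0], 0.02], [[0, -40, 0], 0], [[-1, -40, 0], 0], [[-1, -18, 0], 0], [[0, 0, 0], 0], [[0, 0, 0], 0]])

```text
time: 2.35
ee_pos: [0.4623, -0.2791, 0.3936]
tcp_rot: [[-0.006, 1.0, -0.014], [1.0, 0.006, -0.001], [-0.001, -0.014, -1.0]]
contact_force: [-0.0, -0.2, 0.2]
gripper_width: 0.0853
```

```bash
python3 - <<'E'
from h import *
s=manip.observe(); print(s["ee_pos"],np.round(s["tcp_rot"],4).tolist(),s["joints"],s["qd"])
snap("b")
t=cv2.imread("pics/b_top.png")
print(proj(load("b","top"),[s["ee_pos"][0],s["ee_pos"][1],s["ee_pos"][2]-.173]),proj(load("b","side"),[s["ee_pos"][0],s["ee_pos"][1],s["ee_pos"][2]-.173]))
E
```

```text
[ 0.46229857 -0.27906493  0.39362973] [[-0.0062, 0.9999, -0.0143], [1.0, 0.0062, -0.0008], [-0.0007, -0.0143, -0.9999]] [-13.8127152   15.73943755  50.54142285  94.43305868 -11.91405483
  76.35625177  38.98969259] [ 2.4025544   1.14604084  0.49082273 -0.46842857 -0.19458288 -0.01803365
  1.04935   ]
[419.44677011 230.29418011] [337.09344641 238.45305378]
```

View pics/b_side.png

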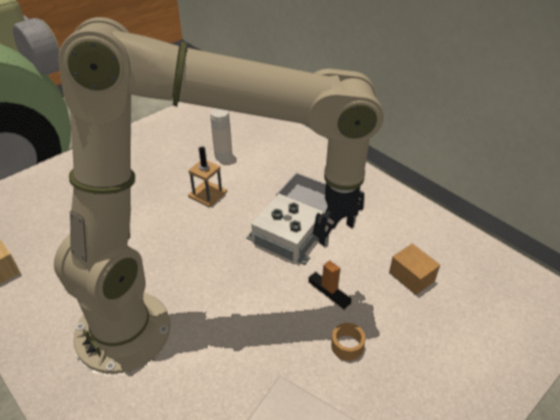

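View pics/b_top.png

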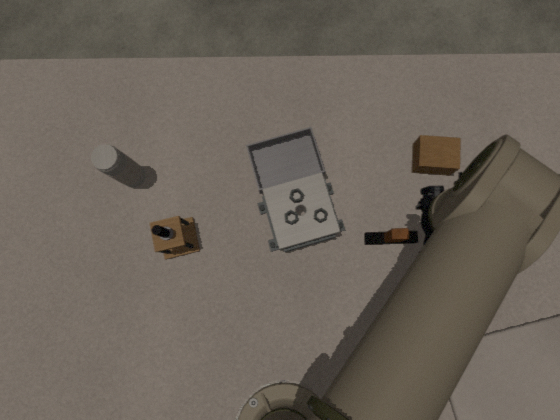

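Emit:
servo_tool(targets=[[[7, 12, 0], 0.012], [[0, 0, 0], 0], [[0, 0, -20], 0], [[0, 0, -35], 0], [[0, 0, -35], 0], [[0, 0, -25], 0], [[0, 0, -15], 0], [[0, 0, -5], 0], [[0, 0, 0], 0]])

```text
time: 3.2
ee_pos: [0.4776, -0.2469, 0.2547]
tcp_rot: [[-0.052, 0.999, -0.007], [0.999, 0.052, 0.007], [0.007, -0.006, -1.0]]
contact_force: [0.0, -0.2, 0.4]
gripper_width: 0.0853
```

Emit:
servo_tool(targets=[[[-9, -20, -18], -0.035], [[0, 0, 0], 0], [[0, 0, 0], 0]])

```text
time: 3.45
ee_pos: [0.4716, -0.2641, 0.2387]
tcp_rot: [[-0.024, 1.0, -0.003], [1.0, 0.024, 0.008], [0.008, -0.003, -1.0]]
contact_force: [1.0, 0.4, 0.4]
gripper_width: 0.0853
```

```bash
python3 - <<'E'
from h import *
s=manip.observe(); print(s["ee_pos"],np.round(s["tcp_rot"],4).tolist(),s["qd"])
E
```

```text
[ 0.47158692 -0.26405565  0.23874909] [[-0.0237, 0.9997, -0.003], [0.9997, 0.0238, 0.0076], [0.0077, -0.0028, -1.0]] [ 1.18408494  0.26002695  1.08545689  1.41323112  0.78822461 -0.60544896
  0.23954273]
```

Emit:
servo_tool(targets=[[[-4, -4, -3], -0.01], [[0, 0, 0], 0], [[0, 0, 0], 0]])

```text
time: 3.7
ee_pos: [0.4687, -0.2677, 0.2383]
tcp_rot: [[-0.015, 1.0, 0.001], [1.0, 0.015, 0.007], [0.007, 0.001, -1.0]]
contact_force: [0.7, 0.0, 0.1]
gripper_width: 0.0852
```

Emit:
servo_tool(targets=[[[0, 0, 0], 0], [[0, 0, 0], 0], [[0, 0, 0], 0], [[0, 0, 0], 0], [[0, 0, 0], 0], [[0, 0, 0], 0], [[0, 0, 0], 0], [[0, 0, 0], 0], [[0, 0, 0], 0], [[0, 0, 0], 0]], grip=1, force=60)

```text
time: 4.53
ee_pos: [0.4695, -0.2673, 0.2401]
tcp_rot: [[-0.017, 1.0, 0.003], [1.0, 0.017, 0.007], [0.007, 0.003, -1.0]]
contact_force: [-1.5, 0.5, 1.7]
gripper_width: 0.0254
```

Emit:
servo_tool(targets=[[[0, 0, 15], 0], [[0, 0, 30], 0], [[0, 0, 30], 0], [[0, 0, 25], 0], [[0, 0, 0], 0], [[0, 0, 0], 0]])

```text
time: 5.03
ee_pos: [0.4672, -0.2653, 0.3394]
tcp_rot: [[-0.017, 1.0, -0.006], [1.0, 0.017, 0.01], [0.01, -0.006, -1.0]]
contact_force: [-0.3, 0.5, -4.2]
gripper_width: 0.0256
```

```bash
python3 - <<'E'
from h import *
s=manip.observe(); print(s["ee_pos"],np.round(s["tcp_rot"],4).tolist(),s["gripper_width"])
f=snap("c")["side"]["img"]
cv2.imwrite("pics/c_crop.png",cv2.resize(f[130:330,220:420],None,fx=3,fy=3))
E
```

```text
[ 0.46721326 -0.26529226  0.33937942] [[-0.0165, 0.9998, -0.0065], [0.9998, 0.0166, 0.0102], [0.0103, -0.0063, -0.9999]] 0.025561084376889753
```

View pics/c_crop.png

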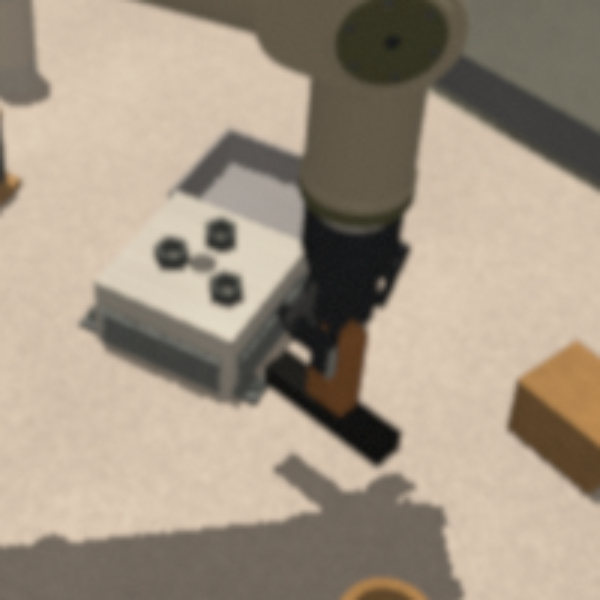

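Emit:
servo_tool(targets=[[[0, 5, 15], 0.03], [[0, 25, 0], 0.04], [[0, 30, 0], 0.04], [[0, 30, 0], 0.04], [[0, 30, 0], 0.04], [[0, 30, 0], 0.04], [[0, 20, 0], 0.02], [[0, 8, 0], 0], [[0, 0, 0], 0], [[0, 0, 0], 0]])

```text
time: 5.97
ee_pos: [0.4604, -0.0792, 0.3393]
tcp_rot: [[-0.271, 0.962, -0.034], [0.963, 0.271, 0.004], [0.013, -0.031, -0.999]]
contact_force: [-0.8, 0.5, -4.2]
gripper_width: 0.0252
```

Emit:
servo_tool(targets=[[[6, 7, 0], -0.01], [[6, 7, -5], 0], [[0, 0, 0], 0], [[0, 0, 0], 0], [[0, 0, 0], 0]])

```text
time: 6.38
ee_pos: [0.4737, -0.0686, 0.3323]
tcp_rot: [[-0.251, 0.967, -0.035], [0.968, 0.251, 0.002], [0.011, -0.034, -0.999]]
contact_force: [0.7, -0.2, -2.8]
gripper_width: 0.0254
```

```bash
cat >> h.py <<'E'
def st(L=.2395):
    s=manip.observe(); p=np.array(s["ee_pos"]);R=np.array(s["tcp_rot"])
    b=p+R[:,2]*L
    print("t",round(s["time"],2),"tcp",np.round(p*1000,1),"z",np.round(R[:,2],4),"yaw",round(float(np.degrees(np.arctan2(R[1,1],R[0,1]))),2),"w",round(s["gripper_width"],4),"F",np.round(s["contact_force"],1))
    C=np.array([528.5,-40.7]);a=np.radians(15);d=b[:2]*1000-C
    print("end",np.round(b*1000,1),"casting xy",round(d@[np.cos(a),np.sin(a)],1),round(d@[-np.sin(a),np.cos(a)],1),"qd",np.abs(s["qd"]).max().round(2))
E
python3 - <<'E'
from h import *
st()
f=snap("d"); i=f["side"]["img"]
cv2.imwrite("pics/d_crop.png",cv2.resize(i[130:330,200:400],None,fx=3,fy=3))
E
```

```text
t 6.38 tcp [473.7 -68.6 332.3] z [-0.0354  0.0018 -0.9994] yaw 14.56 w 0.0254 F [ 0.7 -0.2 -2.8]
end [465.3 -68.2  93. ] casting xy -68.2 -10.2 qd 0.75
```

View pics/d_crop.png

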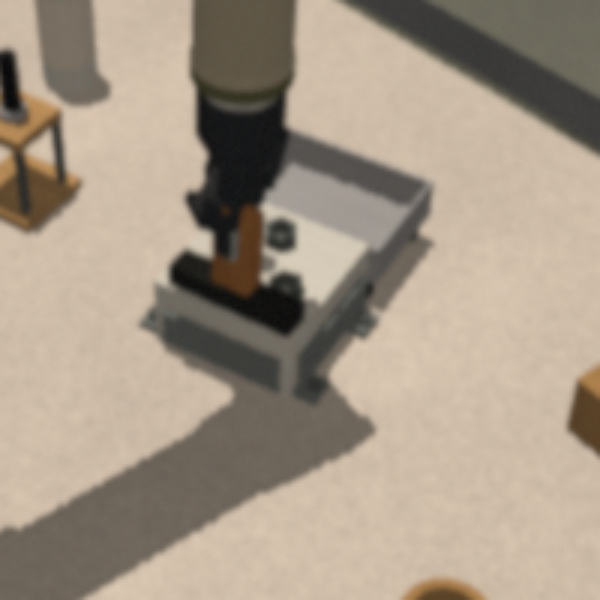

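Emit:
servo_tool(targets=[[[-2, 4, -6], 0.005], [[0, 0, -3], 0], [[0, 0, 0], 0], [[0, 0, 0], 0]])

```text
time: 6.82
ee_pos: [0.471, -0.0652, 0.3228]
tcp_rot: [[-0.255, 0.966, -0.035], [0.967, 0.255, 0.002], [0.011, -0.033, -0.999]]
contact_force: [0.1, 0.1, -3.4]
gripper_width: 0.0253
```

```bash
python3 - <<'E'
from h import *
st()
E
```

```text
t 6.82 tcp [471.  -65.2 322.8] z [-0.0347  0.0022 -0.9994] yaw 14.79 w 0.0253 F [ 0.1  0.1 -3.4]
end [462.6 -64.7  83.4] casting xy -69.8 -6.1 qd 0.43
```

Emit:
servo_tool(targets=[[[7.7, 2.1, 0], 0], [[7.7, 2.1, 0], 0], [[7.7, 2.1, 0], 0], [[7.7, 2.1, 0], 0], [[7.7, 2.1, 0], 0], [[7.7, 2.1, 0], 0], [[7.7, 2.1, 0], 0], [[7.7, 2.1, 0], 0]])

```text
time: 7.48
ee_pos: [0.538, -0.0467, 0.3224]
tcp_rot: [[-0.256, 0.966, -0.037], [0.967, 0.256, 0.003], [0.012, -0.035, -0.999]]
contact_force: [-2.8, -1.0, -1.3]
gripper_width: 0.0256
```

```bash
python3 - <<'E'
from h import *
st()
f=snap("e"); i=f["side"]["img"]
cv2.imwrite("pics/e_crop.png",cv2.resize(i[130:330,200:400],None,fx=3,fy=3))
E
```

```text
t 7.48 tcp [538.  -46.7 322.4] z [-0.0374  0.0026 -0.9993] yaw 14.84 w 0.0256 F [-2.8 -1.  -1.3]
end [529.1 -46.   83.1] casting xy -0.8 -5.3 qd 15.08
```

View pics/e_crop.png

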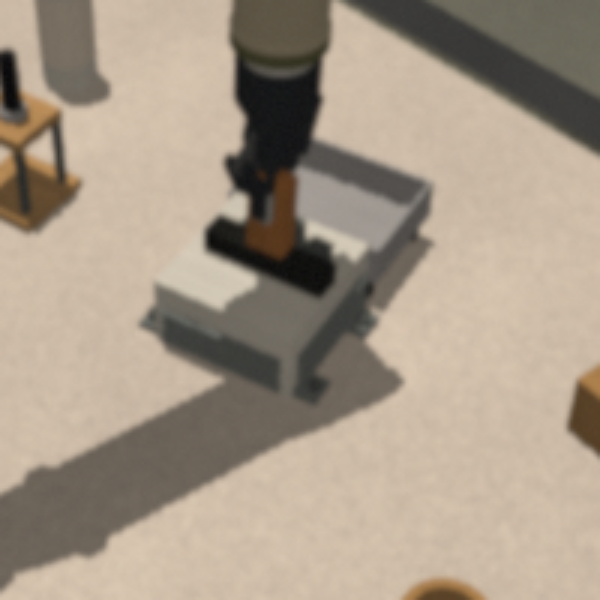

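Good, the nuts run ahead of the bar. Continue.

Emit:
servo_tool(targets=[[[7.7, 2.1, 0], 0], [[7.7, 2.1, 0], 0], [[7.7, 2.1, 0], 0], [[7.7, 2.1, 0], 0], [[7.7, 2.1, 0], 0], [[7.7, 2.1, 0], 0], [[7.7, 2.1, 0], 0], [[7.7, 2.1, 0], 0], [[7.7, 2.1, 0], 0], [[7.7, 2.1, 0], 0], [[7.7, 2.1, 0], 0], [[0, 0, 0], 0], [[0, 0, 0], 0]])

```text
time: 8.67
ee_pos: [0.6338, -0.0191, 0.3213]
tcp_rot: [[-0.259, 0.965, -0.033], [0.966, 0.259, 0.003], [0.011, -0.031, -0.999]]
contact_force: [-0.2, 0.1, -2.7]
gripper_width: 0.025
```

```bash
python3 - <<'E'
from h import *
st()
f=snap("f"); i=f["side"]["img"]
cv2.imwrite("pics/f_crop.png",np.hstack([cv2.resize(i[130:330,240:370],None,fx=3,fy=3),cv2.resize(f["top"]["img"][110:260,230:360],None,fx=3,fy=4)]))
E
```

```text
t 8.67 tcp [633.8 -19.1 321.3] z [-0.0332  0.0025 -0.9994] yaw 15.01 w 0.025 F [-0.2  0.1 -2.7]
end [625.8 -18.5  81.9] casting xy 99.7 -3.8 qd 1.57
```

View pics/f_crop.png

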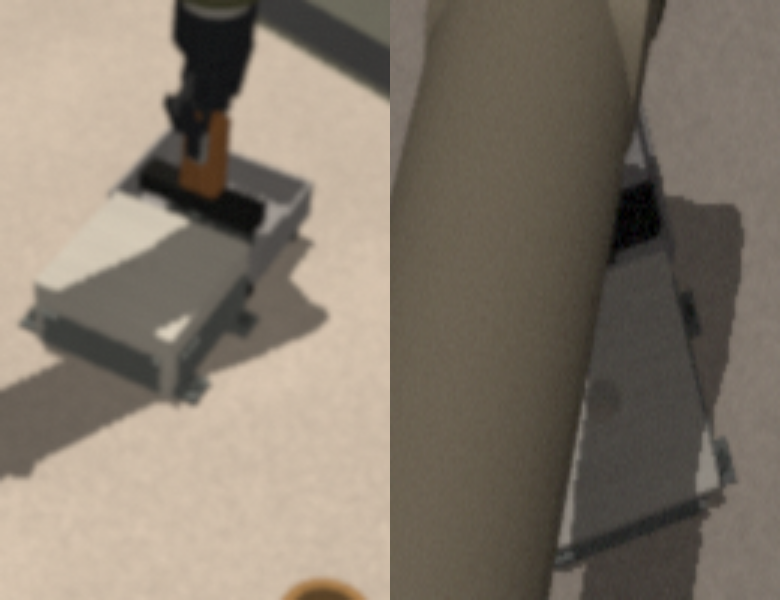

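Emit:
servo_tool(targets=[[[0, 0, 15], 0], [[0, 0, 20], 0], [[-10, -15, 5], 0], [[-15, -20, 0], 0], [[-15, -25, 0], -0.02], [[-15, -25, 0], -0.02], [[-15, -25, 0], -0.02], [[-15, -25, 0], -0.02], [[-15, -25, 0], -0.02], [[-15, -20, 0], -0.02], [[-12, -15, 0], -0.02], [[-8, -5, 0], 0], [[0, 0, 0], 0], [[0, 0, 0], 0]])

```text
time: 9.93
ee_pos: [0.4837, -0.228, 0.3636]
tcp_rot: [[-0.114, 0.993, -0.028], [0.993, 0.115, 0.014], [0.017, -0.027, -1.0]]
contact_force: [0.4, 0.0, -3.4]
gripper_width: 0.0251
```

```bash
python3 - <<'E'
from h import *
st()
f=snap("g"); i=f["side"]["img"]
cv2.imwrite("pics/g_crop.png",np.hstack([cv2.resize(i[130:330,240:370],None,fx=3,fy=3),cv2.resize(f["top"]["img"][110:260,230:360],None,fx=3,fy=4)]))
E
```

```text
t 9.93 tcp [ 483.7 -228.   363.6] z [-0.0284  0.0135 -0.9995] yaw 6.59 w 0.0251 F [ 0.4  0.  -3.4]
end [ 476.9 -224.7  124.2] casting xy -97.5 -164.4 qd 0.93
```

View pics/g_crop.png

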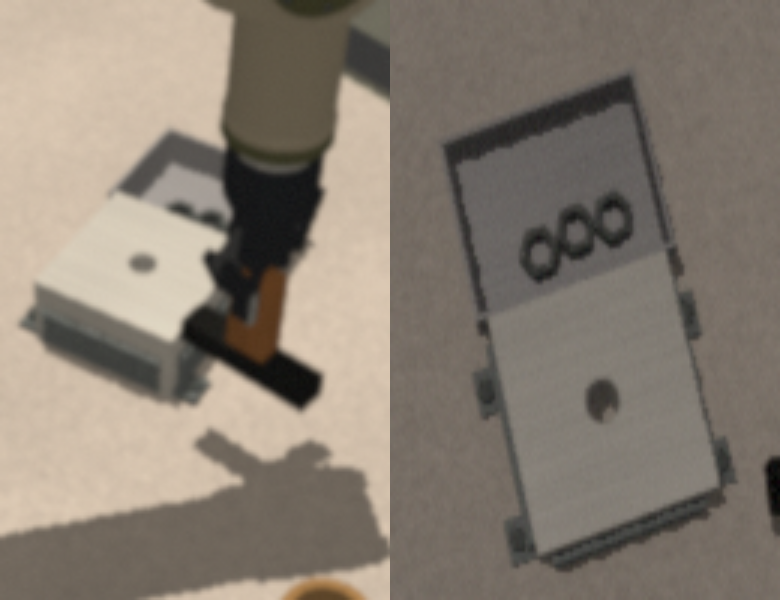

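Emit:
servo_tool(targets=[[[-3, -15, -5], 0], [[-2, -20, -20], -0.02], [[0, -5, -30], -0.02], [[0, 0, -25], 0], [[0, 0, -15], 0], [[0, 0, -5], 0], [[0, 0, 0], 0], [[0, 0, 0], 0]])

```text
time: 10.7
ee_pos: [0.4902, -0.2561, 0.2589]
tcp_rot: [[-0.102, 0.994, -0.025], [0.995, 0.102, 0.015], [0.018, -0.024, -1.0]]
contact_force: [-0.5, -0.4, -3.5]
gripper_width: 0.0256
```

```bash
python3 - <<'E'
from h import *
st()
E
```

```text
t 10.7 tcp [ 490.2 -256.1  258.9] z [-0.0252  0.0155 -0.9996] yaw 5.88 w 0.0256 F [-0.5 -0.4 -3.5]
end [ 484.2 -252.4   19.5] casting xy -97.6 -193.0 qd 0.87
```

Emit:
servo_tool(targets=[[[-10, -10, -8], 0], [[0, 0, -6], 0], [[0, 0, -3], 0], [[0, 0, 0], 0], [[0, 0, 0], 0]])

```text
time: 11.12
ee_pos: [0.4845, -0.264, 0.2459]
tcp_rot: [[-0.109, 0.994, -0.018], [0.994, 0.11, 0.014], [0.016, -0.016, -1.0]]
contact_force: [-0.6, -0.2, -3.7]
gripper_width: 0.0254
```

```bash
python3 - <<'E'
from h import *
st()
E
```

```text
t 11.12 tcp [ 484.5 -264.   245.9] z [-0.0181  0.0141 -0.9997] yaw 6.3 w 0.0254 F [-0.6 -0.2 -3.7]
end [ 480.2 -260.6    6.5] casting xy -103.6 -199.9 qd 0.54
```

Emit:
servo_tool(targets=[[[0, 0, -4], 0], [[0, 0, -2], 0], [[0, 0, -1], 0], [[0, 0, -1], 0], [[0, 0, 0], 0]])

```text
time: 11.53
ee_pos: [0.4859, -0.2637, 0.2408]
tcp_rot: [[-0.111, 0.994, -0.014], [0.994, 0.111, 0.014], [0.016, -0.013, -1.0]]
contact_force: [-0.9, 0.9, -3.5]
gripper_width: 0.0256
```

Emit:
servo_tool(targets=[[[0, 0, -2], 0], [[0, 0, -2], 0], [[0, 0, -1], 0]])

```text
time: 11.78
ee_pos: [0.4859, -0.2642, 0.2405]
tcp_rot: [[-0.111, 0.994, -0.012], [0.994, 0.111, 0.017], [0.018, -0.01, -1.0]]
contact_force: [-4.0, 1.4, 2.7]
gripper_width: 0.0256
```

Emit:
servo_tool(targets=[[[0, 0, 0], 0], [[0, 0, 0], 0], [[0, 0, 0], 0], [[0, 0, 0], 0], [[0, 0, 0], 0], [[0, 0, 0], 0], [[0, 0, 0], 0], [[0, 0, 0], 0]], grip=-1)

```text
time: 12.45
ee_pos: [0.4869, -0.2646, 0.2412]
tcp_rot: [[-0.111, 0.994, -0.009], [0.994, 0.112, 0.015], [0.016, -0.008, -1.0]]
contact_force: [0.7, 0.5, 0.4]
gripper_width: 0.0855
```

Emit:
servo_tool(targets=[[[0, 0, 15], 0], [[0, 0, 30], 0], [[0, 0, 35], 0], [[0, 0, 35], 0], [[0, 0, 20], 0], [[0, 0, 0], 0], [[0, 0, 0], 0]])

```text
time: 13.03
ee_pos: [0.4849, -0.2637, 0.3799]
tcp_rot: [[-0.111, 0.994, -0.015], [0.994, 0.111, 0.017], [0.018, -0.013, -1.0]]
contact_force: [-0.1, -0.3, -0.1]
gripper_width: 0.0856
```

```bash
python3 - <<'E'
from h import *
st()
f=snap("i"); i=f["side"]["img"]
cv2.imwrite("pics/i_crop.png",np.hstack([cv2.resize(i[130:330,240:390],None,fx=3,fy=3),cv2.resize(f["top"]["img"][210:260,360:430],None,fx=5,fy=12)]))
E
```

```text
t 13.03 tcp [ 484.9 -263.7  379.9] z [-0.0148  0.0165 -0.9998] yaw 6.37 w 0.0856 F [-0.1 -0.3 -0.1]
end [ 481.3 -259.7  140.5] casting xy -102.3 -199.3 qd 1.95
```

View pics/i_crop.png

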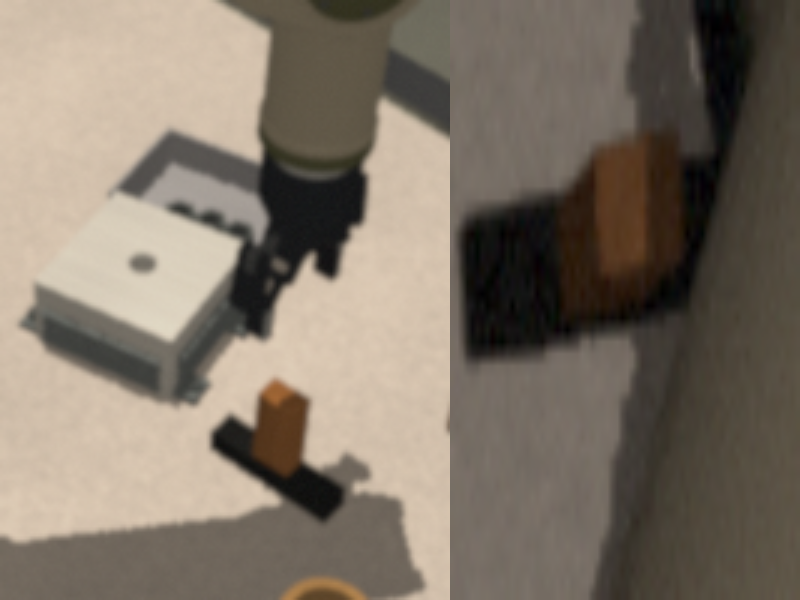

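Emit:
servo_tool(targets=[[[0, 15, 15], 0], [[0, 30, 10], 0], [[0, 35, 0], 0], [[0, 35, 0], 0], [[0, 35, 0], 0], [[0, 35, 0], 0], [[0, 35, 0], 0], [[0, 35, 0], 0], [[0, 35, 0], 0], [[0, 35, 0], 0], [[0, 35, 0], 0], [[0, 35, 0], 0], [[0, 35, 0], 0], [[0, 25, 0], 0], [[0, 15, 0], 0], [[0, 5, 0], 0], [[0, 0, 0], 0], [[0, 0, 0], 0]])

```text
time: 14.63
ee_pos: [0.4706, 0.233, 0.378]
tcp_rot: [[-0.106, 0.993, -0.057], [0.994, 0.106, 0.002], [0.008, -0.057, -0.998]]
contact_force: [-0.0, 0.7, 0.8]
gripper_width: 0.0852
```

```bash
python3 - <<'E'
from h import *
st(.155)
E
```

```text
t 14.63 tcp [470.6 233.  378. ] z [-0.0575  0.0022 -0.9983] yaw 6.1 w 0.0852 F [-0.   0.7  0.8]
end [461.7 233.4 223.3] casting xy 6.4 282.0 qd 0.55
```

Emit:
servo_tool(targets=[[[2, 10, 5], 0], [[2, 10, 5], 0], [[2, 10, 5], 0], [[2, 5, 5], 0], [[0, 0, 0], 0], [[0, 0, 0], 0]])

```text
time: 15.13
ee_pos: [0.4819, 0.2638, 0.4014]
tcp_rot: [[-0.094, 0.994, -0.056], [0.996, 0.094, 0.003], [0.008, -0.055, -0.998]]
contact_force: [-0.3, -0.8, 0.0]
gripper_width: 0.0853
```

```bash
python3 - <<'E'
from h import *
st(.155)
E
```

```text
t 15.13 tcp [481.9 263.8 401.4] z [-0.0556  0.0027 -0.9984] yaw 5.41 w 0.0853 F [-0.3 -0.8  0. ]
end [473.3 264.3 246.6] casting xy 25.6 308.8 qd 1.53
```

Emit:
servo_tool(targets=[[[0, -40, 0], 0], [[0, -40, 0], 0], [[0, -40, 0], 0], [[0, -40, 0], 0], [[0, -40, 0], 0], [[0, 0, 0], 0], [[0, 0, 0], 0]])

```text
time: 15.72
ee_pos: [0.4786, 0.0538, 0.4014]
tcp_rot: [[-0.093, 0.994, -0.054], [0.996, 0.094, 0.004], [0.009, -0.053, -0.999]]
contact_force: [-0.2, 1.2, 0.2]
gripper_width: 0.0855
```

```bash
python3 - <<'E'
from h import *
st(.155)
print(np.round(manip.observe()["joints"],2))
E
```

```text
t 15.72 tcp [478.6  53.8 401.4] z [-0.0541  0.0043 -0.9985] yaw 5.39 w 0.0855 F [-0.2  1.2  0.2]
end [470.2  54.5 246.6] casting xy -31.6 107.0 qd 4.81
[-41.91   5.45  34.61 100.48  -3.81  78.1   -1.09]
```

Emit:
servo_tool(targets=[[[0, 40, 0], 0], [[0, 40, 0], 0], [[0, 40, 0], 0], [[0, 40, 0], 0], [[0, 0, 0], 0], [[0, 0, 0], 0]])

```text
time: 16.22
ee_pos: [0.4767, 0.217, 0.4024]
tcp_rot: [[-0.082, 0.995, -0.052], [0.997, 0.082, 0.007], [0.011, -0.051, -0.999]]
contact_force: [-0.5, -1.4, 0.8]
gripper_width: 0.0854
```

```bash
python3 - <<'E'
from h import *
st(.155)
print(np.round(manip.observe()["joints"],2))
E
```

```text
t 16.22 tcp [476.7 217.  402.4] z [-0.052   0.0069 -0.9986] yaw 4.74 w 0.0854 F [-0.5 -1.4  0.8]
end [468.7 218.  247.6] casting xy 9.2 265.4 qd 4.66
[-51.39  10.91  27.91  94.48  -6.78  78.52 -17.57]
```

Emit:
servo_tool(targets=[[[0, -20, -8], 0], [[0, -20, -8], 0], [[0, 0, -8], 0], [[0, 0, -8], 0], [[0, 0, -8], 0], [[0, 0, -8], 0], [[0, 0, -8], 0], [[0, 0, -8], 0], [[0, 0, -8], 0], [[0, 0, -8], 0], [[0, 0, -8], 0], [[0, 0, -8], 0], [[0, 0, 0], 0]])

```text
time: 17.3
ee_pos: [0.475, 0.1801, 0.2972]
tcp_rot: [[-0.09, 0.994, -0.054], [0.996, 0.091, 0.007], [0.011, -0.053, -0.999]]
contact_force: [-0.5, -0.4, 0.2]
gripper_width: 0.0855
```

```bash
python3 - <<'E'
from h import *
st(.155)
print(np.round(manip.observe()["joints"],2))
E
```

```text
t 17.3 tcp [475.  180.1 297.2] z [-0.0535  0.0066 -0.9985] yaw 5.22 w 0.0855 F [-0.5 -0.4  0.2]
end [466.7 181.1 142.4] casting xy -2.3 230.3 qd 0.78
[-48.22  14.3   28.44 104.94  -9.    65.46 -11.2 ]
```

Emit:
servo_tool(targets=[[[0, 0, 20], -0.122], [[0, 0, 20], -0.122], [[0, 0, 20], -0.122], [[0, 0, 20], -0.122], [[0, 0, 10], -0.122], [[0, 0, 0], -0.122], [[0, 0, 0], -0.122], [[0, 0, 0], -0.122], [[0, 0, 0], -0.122], [[0, 0, 0], -0.122], [[0, 0, 0], -0.122], [[0, 0, 0], -0.122], [[0, 0, 0], -0.122], [[0, 0, 0], -0.122], [[0, 0, 0], -0.122], [[0, 0, 0], -0.122], [[0, 0, 0], -0.122], [[0, 0, 0], -0.122], [[0, 0, 0], -0.122], [[0, 0, 0], 0]])

```text
time: 18.97
ee_pos: [0.4758, 0.1791, 0.3941]
tcp_rot: [[0.754, -0.655, 0.056], [-0.657, -0.753, 0.037], [0.018, -0.064, -0.998]]
contact_force: [-0.6, 0.4, -0.0]
gripper_width: 0.0855
```

```bash
python3 - <<'E'
from h import *
st(.155)
print(np.round(manip.observe()["joints"],2))
E
```

```text
t 18.97 tcp [475.8 179.1 394.1] z [ 0.0558  0.0367 -0.9978] yaw -131.02 w 0.0855 F [-0.6  0.4 -0. ]
end [484.5 184.8 239.5] casting xy 15.8 229.2 qd 9.52
[ -62.18    6.86   41.96  100.74   -5.76   70.49 -149.88]
```

Now run the y<0 region that leaned the tool the other way.

Emit:
servo_tool(targets=[[[0, -30, 0], 0], [[0, -35, 0], 0], [[0, -35, 0], 0], [[0, -35, 0], 0], [[0, -35, 0], 0], [[0, -35, 0], 0], [[0, -35, 0], 0], [[0, -35, 0], 0], [[0, -35, 0], 0], [[0, -35, 0], 0], [[0, -35, 0], 0], [[0, -25, 0], 0], [[0, -10, 0], 0], [[0, 0, 0], 0]])

```text
time: 20.13
ee_pos: [0.4693, -0.2524, 0.3979]
tcp_rot: [[0.801, -0.595, 0.066], [-0.598, -0.8, 0.042], [0.028, -0.073, -0.997]]
contact_force: [-0.8, -0.1, -0.1]
gripper_width: 0.0851
```

```bash
python3 - <<'E'
from h import *
st(.155)
print(np.round(manip.observe()["joints"],2))
E
```

```text
t 20.13 tcp [ 469.3 -252.4  397.9] z [ 0.0661  0.0418 -0.9969] yaw -126.65 w 0.0851 F [-0.8 -0.1 -0.1]
end [ 479.5 -245.9  243.4] casting xy -100.4 -185.5 qd 2.42
[-24.38  15.41  61.06  96.71 -18.27  74.71 -86.43]
```

Emit:
servo_tool(targets=[[[0, 15, 15], 0], [[0, 30, 10], 0], [[0, 35, 0], 0], [[0, 35, 0], 0], [[0, 35, 0], 0], [[0, 35, 0], 0], [[0, 35, 0], 0], [[0, 35, 0], 0], [[0, 20, 0], 0], [[0, 0, 0], 0]])

```text
time: 20.97
ee_pos: [0.4625, 0.0377, 0.4256]
tcp_rot: [[0.82, -0.568, 0.07], [-0.572, -0.819, 0.045], [0.032, -0.077, -0.997]]
contact_force: [0.1, 0.0, -0.3]
gripper_width: 0.0855
```

```bash
python3 - <<'E'
from h import *
st(.155)
print(np.round(manip.observe()["joints"],2))
E
```

```text
t 20.97 tcp [462.5  37.7 425.6] z [ 0.0704  0.0449 -0.9965] yaw -124.74 w 0.0855 F [ 0.1  0.  -0.3]
end [473.5  44.6 271.2] casting xy -31.1 96.7 qd 2.51
[ -56.16   -2.95   47.42  103.94    0.25   73.68 -133.58]
```

Emit:
servo_tool(targets=[[[-10, 0, 0], 0], [[0, 0, 0], 0], [[10, 0, 0], 0], [[0, 0, 0], 0], [[-10, 0, 0], 0], [[0, 0, 0], 0]])

```text
time: 21.47
ee_pos: [0.4515, 0.0403, 0.4262]
tcp_rot: [[0.831, -0.552, 0.071], [-0.555, -0.83, 0.047], [0.033, -0.079, -0.996]]
contact_force: [1.1, -0.6, 0.2]
gripper_width: 0.0857
```

Emit:
servo_tool(targets=[[[0, 0, -10], 0], [[0, 0, 0], 0], [[0, 0, -10], 0], [[0, 0, 0], 0], [[0, 0, -10], 0], [[0, 0, 0], 0]])

```text
time: 21.97
ee_pos: [0.4519, 0.0388, 0.3933]
tcp_rot: [[0.831, -0.552, 0.072], [-0.555, -0.83, 0.047], [0.033, -0.079, -0.996]]
contact_force: [-0.2, 0.5, 0.8]
gripper_width: 0.0856
```

Emit:
servo_tool(targets=[[[0, 30, 0], 0], [[0, 0, 0], 0], [[0, 30, 0], 0], [[0, 0, 0], 0]])

```text
time: 22.3
ee_pos: [0.4525, 0.0999, 0.3936]
tcp_rot: [[0.829, -0.555, 0.072], [-0.558, -0.828, 0.047], [0.033, -0.079, -0.996]]
contact_force: [-0.4, 2.3, -0.7]
gripper_width: 0.0853
```

Emit:
servo_tool(targets=[[[0, 0, 0], 0], [[0, 0, 0], 0], [[0, 0, 0], 0], [[0, 0, 0], 0], [[0, 0, 0], 0], [[0, 0, 0], 0]])

```text
time: 22.8
ee_pos: [0.4529, 0.0999, 0.3942]
tcp_rot: [[0.83, -0.554, 0.072], [-0.557, -0.829, 0.046], [0.034, -0.078, -0.996]]
contact_force: [0.6, -0.2, 0.3]
gripper_width: 0.0857
```

Emit:
servo_tool(targets=[[[-12, -3, 0], 0], [[-12, -3, 0], 0], [[-12, -3, 0], 0], [[-12, -3, 0], 0], [[-12, -3, 0], 0], [[0, 0, 0], 0]])

```text
time: 23.3
ee_pos: [0.3911, 0.0822, 0.394]
tcp_rot: [[0.827, -0.557, 0.073], [-0.561, -0.827, 0.044], [0.035, -0.077, -0.996]]
contact_force: [0.8, -0.3, 0.3]
gripper_width: 0.0855
```

```bash
python3 - <<'E'
from h import *
st(.155)
print(np.round(manip.observe()["joints"],2))
E
```

```text
t 23.3 tcp [391.1  82.2 394. ] z [ 0.0726  0.0444 -0.9964] yaw -123.99 w 0.0855 F [ 0.8 -0.3  0.3]
end [402.4  89.1 239.6] casting xy -88.2 158.1 qd 2.37
[ -59.07  -12.61   37.8   114.63    7.26   70.68 -147.81]
```

Emit:
servo_tool(targets=[[[-6, -1, 0], 0], [[-4, -1, 0], 0], [[0, 0, 0], 0]])

```text
time: 23.55
ee_pos: [0.3814, 0.0795, 0.3946]
tcp_rot: [[0.827, -0.558, 0.074], [-0.561, -0.826, 0.047], [0.035, -0.081, -0.996]]
contact_force: [-0.2, 0.6, 0.7]
gripper_width: 0.0853
```

```bash
python3 - <<'E'
from h import *
st(.155)
print(np.round(manip.observe()["joints"],2))
E
```

```text
t 23.55 tcp [381.4  79.5 394.6] z [ 0.0741  0.0472 -0.9961] yaw -124.02 w 0.0853 F [-0.2  0.6  0.7]
end [392.9  86.9 240.2] casting xy -98.0 158.3 qd 0.73
[ -55.41  -13.62   34.08  115.65    7.03   70.84 -147.89]
```

Emit:
servo_tool(targets=[[[-6, -1, 0], 0], [[-6, -1, 0], 0], [[-6, -1, 0], 0], [[0, 0, 0], 0]])

```text
time: 23.88
ee_pos: [0.365, 0.0762, 0.395]
tcp_rot: [[0.826, -0.559, 0.075], [-0.563, -0.825, 0.048], [0.035, -0.082, -0.996]]
contact_force: [-0.5, -0.2, -0.5]
gripper_width: 0.0852
```

```bash
python3 - <<'E'
from h import *
st(.155)
print(np.round(manip.observe()["joints"],2))
E
```

```text
t 23.88 tcp [365.   76.2 395. ] z [ 0.0753  0.0484 -0.996 ] yaw -124.11 w 0.0852 F [-0.5 -0.2 -0.5]
end [376.6  83.7 240.6] casting xy -114.5 159.5 qd 4.37
[ -43.92  -14.15   23.6   117.14    4.81   70.89 -146.28]
```

Emit:
servo_tool(targets=[[[-6, -1, 0], 0], [[-6, -1, 0], 0], [[-6, -1, 0], 0], [[-6, -1, 0], 0], [[-6, -1, 0], 0], [[-6, -1, 0], 0], [[0, 0, 0], 0]])

```text
time: 24.47
ee_pos: [0.341, 0.0705, 0.3954]
tcp_rot: [[0.824, -0.561, 0.075], [-0.565, -0.823, 0.051], [0.034, -0.084, -0.996]]
contact_force: [0.6, -0.4, 0.4]
gripper_width: 0.0853
```

```bash
python3 - <<'E'
from h import *
st(.155)
print(np.round(manip.observe()["joints"],2))
E
```

```text
t 24.47 tcp [341.   70.5 395.4] z [ 0.0752  0.0505 -0.9959] yaw -124.29 w 0.0853 F [ 0.6 -0.4  0.4]
end [352.7  78.3 241. ] casting xy -139.0 160.5 qd 10.26
[  -1.63  -14.42  -11.84  118.34   -5.04   70.97 -136.16]
```

Emit:
servo_tool(targets=[[[10, 0, 0], 0], [[15, 5, 0], 0.06], [[15, 15, 0], 0.12], [[12, 18, 0], 0.12], [[10, 18, 0], 0.12], [[10, 18, 0], 0.12], [[10, 18, 0], 0.12], [[10, 18, 0], 0.12], [[10, 18, 0], 0.12], [[10, 18, 0], 0.12], [[10, 18, 0], 0.12], [[8, 18, 0], 0.12], [[0, 10, 0], 0.12], [[0, 0, 0], 0.12], [[0, 0, 0], 0]])

```text
time: 25.72
ee_pos: [0.4888, 0.287, 0.3872]
tcp_rot: [[0.574, 0.818, -0.035], [0.818, -0.571, 0.069], [0.037, -0.068, -0.997]]
contact_force: [0.2, -0.6, -0.4]
gripper_width: 0.0854
```

```bash
python3 - <<'E'
from h import *
st(.155)
print(np.round(manip.observe()["joints"],2),np.round(manip.observe()["tcp_rot"][2],4))
E
```

```text
t 25.72 tcp [488.8 287.  387.2] z [-0.0347  0.0691 -0.997 ] yaw -34.93 w 0.0854 F [ 0.2 -0.6 -0.4]
end [483.4 297.7 232.6] casting xy 44.0 338.5 qd 11.04
[-14.94  16.61 -21.37  88.91   1.65  74.89 -70.88] [ 0.0367 -0.0681 -0.997 ]
```

Emit:
servo_tool(targets=[[[0, 0, 0], 0.12], [[0, 0, 0], 0.124], [[0, 0, 0], 0.124], [[0, 0, 0], 0.124], [[0, 0, 0], 0.124], [[0, 0, 0], 0.124], [[0, 0, 0], 0.124], [[0, 0, 0], 0.124], [[0, 0, 0], 0.124], [[0, 0, 0], 0.124], [[0, 0, 0], 0.124], [[0, 0, 0], 0.124], [[0, 0, 0], 0.124], [[0, 0, 0], 0]])

```text
time: 26.88
ee_pos: [0.4925, 0.3039, 0.3738]
tcp_rot: [[-0.845, 0.534, -0.037], [0.535, 0.843, -0.055], [0.002, -0.066, -0.998]]
contact_force: [0.6, 0.1, 0.5]
gripper_width: 0.0855
```

```bash
python3 - <<'E'
from h import *
st(.155)
print(np.round(manip.observe()["joints"],2),np.round(manip.observe()["tcp_rot"][2],4))
E
```

```text
t 26.88 tcp [492.5 303.9 373.8] z [-0.0374 -0.055  -0.9978] yaw 57.65 w 0.0855 F [0.6 0.1 0.5]
end [486.7 295.4 219.2] casting xy 46.6 335.5 qd 12.35
[ -8.98  22.17 -34.67  85.8   13.52  79.76  12.73] [ 0.0022 -0.0665 -0.9978]
```

Emit:
servo_tool(targets=[[[-2, -3, 1], -0.12], [[-2, -3, 1], -0.124], [[-2, -3, 1], -0.124], [[-2, -3, 1], -0.124], [[-2, -3, 1], -0.124], [[-2, -3, 1], -0.124], [[-2, -3, 1], -0.124], [[-2, -3, 1], -0.124], [[-2, -3, 1], -0.124], [[-2, -3, 1], -0.124], [[-2, -3, 1], -0.124], [[-2, -3, 1], -0.124], [[-2, -3, 1], -0.124], [[0, 0, 0], 0]])

```text
time: 28.05
ee_pos: [0.4681, 0.2729, 0.3794]
tcp_rot: [[0.597, 0.8, -0.059], [0.802, -0.597, 0.023], [-0.017, -0.061, -0.998]]
contact_force: [-1.1, -0.3, 0.7]
gripper_width: 0.0853
```

```bash
python3 - <<'E'
from h import *
st(.155)
print(np.round(manip.observe()["joints"],2),np.round(manip.observe()["tcp_rot"][2],4))
E
```

```text
t 28.05 tcp [468.1 272.9 379.4] z [-0.0587  0.0227 -0.998 ] yaw -36.75 w 0.0853 F [-1.1 -0.3  0.7]
end [459.  276.5 224.7] casting xy 15.0 324.3 qd 2.3
[-14.81  14.79 -21.41  92.11   2.4   76.07 -72.99] [-0.0169 -0.0606 -0.998 ]
```

Emit:
servo_tool(targets=[[[10, -5, -5], 0], [[0, 0, -12], 0], [[0, 0, -15], 0], [[0, 0, -15], 0], [[0, 0, -10], 0], [[0, 0, -5], 0], [[0, 0, 0], 0]])

```text
time: 28.63
ee_pos: [0.4831, 0.2685, 0.3122]
tcp_rot: [[0.597, 0.801, -0.054], [0.802, -0.597, 0.018], [-0.018, -0.054, -0.998]]
contact_force: [0.1, -1.1, -0.1]
gripper_width: 0.0854
```

```bash
python3 - <<'E'
from h import *
st(.155)
f=snap("j"); i=f["side"]["img"]
cv2.imwrite("pics/j_crop.png",np.hstack([cv2.resize(i[100:230,150:250],None,fx=4,fy=4),cv2.resize(f["top"]["img"][190:270,130:220],None,fx=4,fy=6.5)]))
E
```

```text
t 28.63 tcp [483.1 268.5 312.2] z [-0.0538  0.0179 -0.9984] yaw -36.69 w 0.0854 F [ 0.1 -1.1 -0.1]
end [474.8 271.3 157.5] casting xy 28.8 315.3 qd 0.81
```

View pics/j_crop.png

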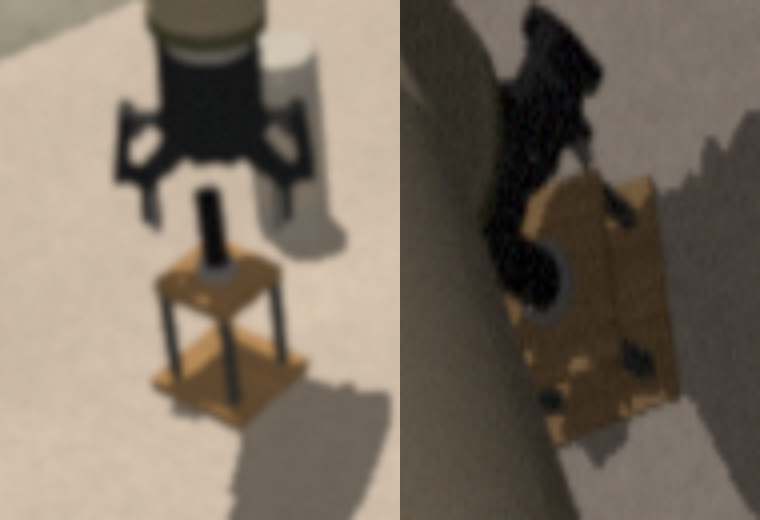

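Emit:
servo_tool(targets=[[[-6, 0, -3], 0], [[0, 0, 0], 0], [[0, 0, 0], 0]])

```text
time: 28.98
ee_pos: [0.4773, 0.2692, 0.3124]
tcp_rot: [[0.597, 0.801, -0.05], [0.802, -0.596, 0.02], [-0.013, -0.052, -0.999]]
contact_force: [-0.1, -0.3, 0.6]
gripper_width: 0.0852
```

Emit:
servo_tool(targets=[[[0, 0, 0], 0], [[0, 0, 0], 0], [[0, 0, 0], 0], [[0, 0, 0], 0], [[0, 0, 0], 0], [[0, 0, 0], 0], [[0, 0, 0], 0], [[0, 0, 0], 0]], grip=1, force=40)

```text
time: 29.65
ee_pos: [0.4778, 0.2691, 0.3148]
tcp_rot: [[0.597, 0.801, -0.045], [0.802, -0.597, 0.022], [-0.01, -0.049, -0.999]]
contact_force: [1.0, -0.4, 2.0]
gripper_width: 0.0208
```

```bash
python3 - <<'E'
from h import *
st(.155)
f=snap("k"); i=f["side"]["img"]
cv2.imwrite("pics/k_crop.png",cv2.resize(i[120:220,150:250],None,fx=6,fy=6,interpolation=cv2.INTER_CUBIC))
E
```

```text
t 29.65 tcp [477.8 269.1 314.8] z [-0.0453  0.0217 -0.9987] yaw -36.69 w 0.0208 F [ 1.  -0.4  2. ]
end [470.8 272.5 160. ] casting xy 25.3 317.5 qd 0.1
```

View pics/k_crop.png

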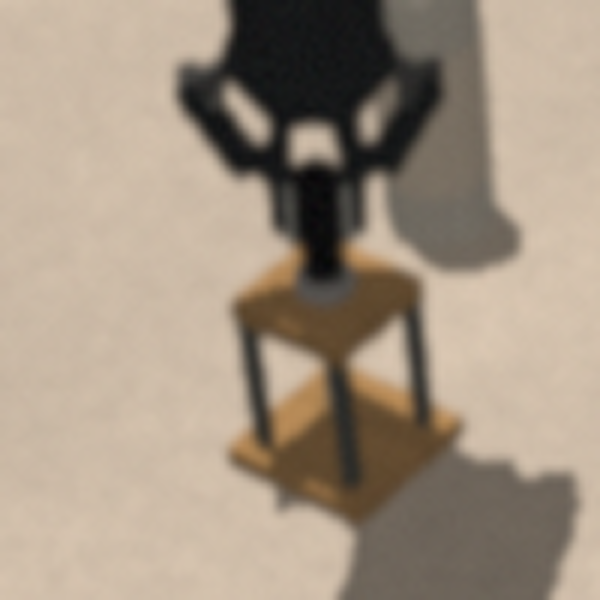

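Emit:
servo_tool(targets=[[[0, 0, -3], 0], [[0, 0, -4], 0], [[0, 0, -4], 0], [[0, 0, -4], 0]])

```text
time: 30.08
ee_pos: [0.4787, 0.2713, 0.3135]
tcp_rot: [[0.597, 0.802, -0.033], [0.802, -0.596, 0.027], [0.002, -0.043, -0.999]]
contact_force: [-12.4, -9.4, 33.5]
gripper_width: 0.0212
```

```bash
python3 - <<'E'
from h import *
st(.155);s=manip.observe();print(s["wrist_torque"],np.round(s["tcp_rot"][2],4))
E
```

```text
t 30.08 tcp [478.7 271.3 313.5] z [-0.0329  0.0271 -0.9991] yaw -36.63 w 0.0212 F [-12.4  -9.4  33.5]
end [473.6 275.5 158.7] casting xy 28.8 319.6 qd 1.49
[-2.37461617  3.22836282  0.20239325] [ 0.0021 -0.0426 -0.9991]
```

Emit:
servo_tool(targets=[[[-4, 3, -3], 0], [[-4, 3, -3], 0], [[-3, 2, -2], 0], [[-3, 2, -2], 0]])

```text
time: 30.42
ee_pos: [0.4723, 0.2749, 0.3137]
tcp_rot: [[0.605, 0.796, -0.008], [0.796, -0.605, 0.023], [0.013, -0.021, -1.0]]
contact_force: [4.1, -7.0, 10.2]
gripper_width: 0.0211
```

```bash
python3 - <<'E'
from h import *
st(.155);s=manip.observe();print(s["wrist_torque"],np.round(s["tcp_rot"][2],4))
E
```

```text
t 30.42 tcp [472.3 274.9 313.7] z [-0.0084  0.0229 -0.9997] yaw -37.22 w 0.0211 F [ 4.1 -7.  10.2]
end [471.  278.5 158.7] casting xy 27.1 323.2 qd 4.64
[-1.87723633 -0.79266496  0.08691968] [ 0.0132 -0.0206 -0.9997]
```

Emit:
servo_tool(targets=[[[-1, 4, -3], 0], [[-1, 4, -3], 0], [[0, 3, -3], 0]])

```text
time: 30.67
ee_pos: [0.474, 0.281, 0.3127]
tcp_rot: [[0.611, 0.791, 0.004], [0.791, -0.611, 0.017], [0.016, -0.008, -1.0]]
contact_force: [-1.6, -3.8, 14.9]
gripper_width: 0.0207
```

```bash
python3 - <<'E'
from h import *
st(.155);s=manip.observe();print(s["wrist_torque"],np.round(s["tcp_rot"][2],4))
E
```

```text
t 30.67 tcp [474.  281.  312.7] z [ 0.0038  0.0175 -0.9998] yaw -37.67 w 0.0207 F [-1.6 -3.8 14.9]
end [474.6 283.7 157.7] casting xy 31.9 327.3 qd 4.56
[-1.19190982  0.59040039  0.03064554] [ 0.0161 -0.0077 -0.9998]
```

```bash
python3 - <<'E'
from h import *
st(.155)
f=snap("l"); i=f["side"]["img"]
cv2.imwrite("pics/l_crop.png",np.hstack([cv2.resize(i[120:220,165:235],None,fx=6,fy=6,interpolation=cv2.INTER_CUBIC),cv2.resize(f["top"]["img"][200:270,150:200],None,fx=7,fy=600/70)]))
E
```

```text
t 30.67 tcp [474.  281.  312.7] z [ 0.0038  0.0175 -0.9998] yaw -37.67 w 0.0207 F [-1.6 -3.8 14.9]
end [474.6 283.7 157.7] casting xy 31.9 327.3 qd 4.56
```

View pics/l_crop.png

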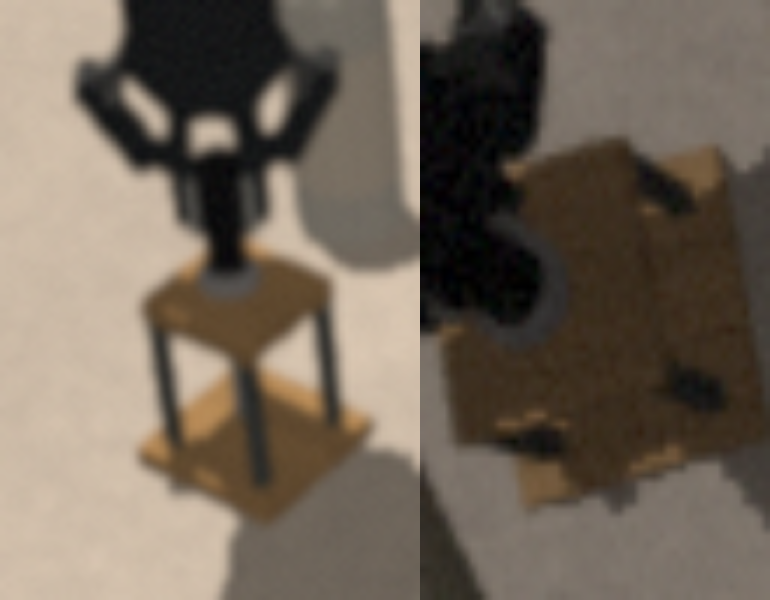

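Emit:
servo_tool(targets=[[[0, 0, 1], 0], [[0, 0, 0], 0], [[0, 0, 0], 0], [[0, 0, 0], 0]], grip=-0.2)

```text
time: 31.1
ee_pos: [0.4743, 0.2809, 0.3146]
tcp_rot: [[0.611, 0.791, 0.006], [0.791, -0.611, 0.018], [0.018, -0.007, -1.0]]
contact_force: [0.1, 0.4, -0.1]
gripper_width: 0.0513
```

```bash
python3 - <<'E'
from h import *
st(.155)
f=snap("n"); i=f["side"]["img"]
cv2.imwrite("pics/n_crop.png",np.hstack([cv2.resize(i[120:220,165:235],None,fx=6,fy=6,interpolation=cv2.INTER_CUBIC),cv2.resize(f["top"]["img"][200:260,150:200],None,fx=7,fy=10)]))
E
```

```text
t 31.1 tcp [474.3 280.9 314.6] z [ 0.0056  0.0182 -0.9998] yaw -37.69 w 0.0513 F [ 0.1  0.4 -0.1]
end [475.1 283.8 159.6] casting xy 32.4 327.2 qd 0.33
```

View pics/n_crop.png

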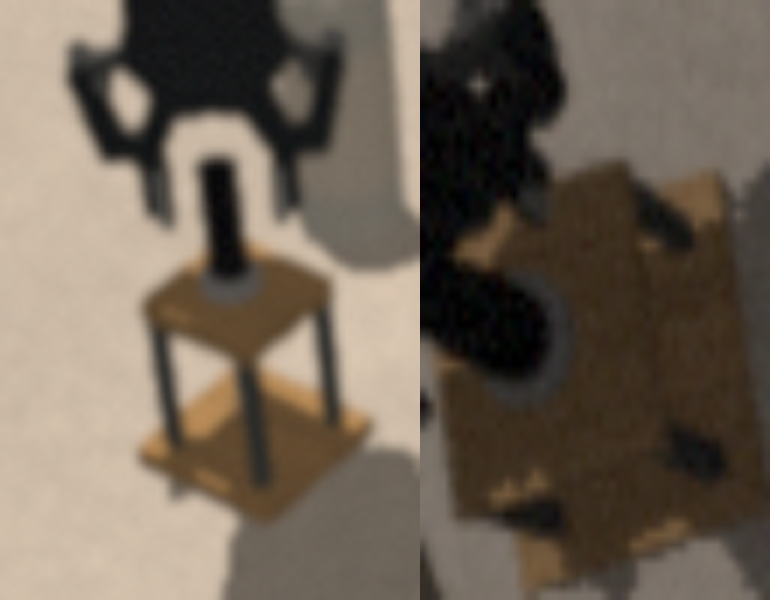

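Emit:
servo_tool(targets=[[[-4, -6, -1], 0], [[-3, -5, -1], 0], [[0, 0, 0], 0], [[0, 0, 0], 0]])

```text
time: 31.53
ee_pos: [0.4659, 0.2689, 0.3109]
tcp_rot: [[0.611, 0.792, 0.003], [0.792, -0.611, 0.017], [0.015, -0.008, -1.0]]
contact_force: [-0.3, 0.3, 0.5]
gripper_width: 0.0514
```

```bash
python3 - <<'E'
from h import *
st(.155)
E
```

```text
t 31.53 tcp [465.9 268.9 310.9] z [ 0.0029  0.0173 -0.9998] yaw -37.64 w 0.0514 F [-0.3  0.3  0.5]
end [466.4 271.5 156. ] casting xy 20.8 317.7 qd 1.19
```

Good; close and lift.

Emit:
servo_tool(targets=[[[1, 0, 0], 0], [[0, 0, 0], 0], [[0, 0, 0], 0], [[0, 0, 0], 0], [[0, 0, 0], 0], [[0, 0, 0], 0]], grip=1, force=60)

```text
time: 32.03
ee_pos: [0.4669, 0.2686, 0.311]
tcp_rot: [[0.611, 0.792, 0.003], [0.792, -0.611, 0.017], [0.015, -0.008, -1.0]]
contact_force: [0.5, -0.6, 0.3]
gripper_width: 0.0209
```

Emit:
servo_tool(targets=[[[0, 0, 10], 0], [[0, 0, 15], 0], [[0, 0, 20], 0], [[0, 0, 20], 0], [[0, 0, 20], 0], [[0, 0, 15], 0], [[0, 0, 0], 0]])

```text
time: 32.62
ee_pos: [0.467, 0.2671, 0.4163]
tcp_rot: [[0.612, 0.791, 0.001], [0.791, -0.612, 0.015], [0.012, -0.008, -1.0]]
contact_force: [0.0, -0.1, -0.9]
gripper_width: 0.0205
```

```bash
python3 - <<'E'
from h import *
st(.280)
f=snap("o"); i=f["side"]["img"]
cv2.imwrite("pics/o_crop.png",np.hstack([cv2.resize(i[100:220,165:235],None,fx=5,fy=5,interpolation=cv2.INTER_CUBIC),cv2.resize(f["top"]["img"][200:260,140:200],None,fx=7,fy=10)]))
E
```

```text
t 32.62 tcp [467.  267.1 416.3] z [ 0.0014  0.0146 -0.9999] yaw -37.7 w 0.0205 F [ 0.  -0.1 -0.9]
end [467.4 271.2 136.4] casting xy 21.7 317.1 qd 1.32
```

View pics/o_crop.png

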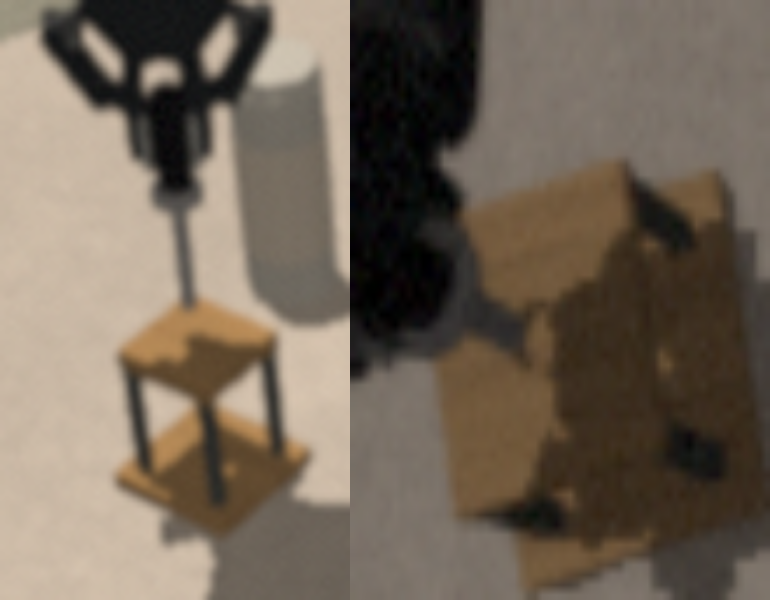

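Emit:
servo_tool(targets=[[[2, -10, 0], 0], [[4, -20, 0], 0], [[4, -20, 0], 0], [[4, -20, 0], 0], [[4, -20, 0], 0], [[4, -20, 0], 0], [[4, -20, 0], 0], [[4, -20, 0], 0], [[4, -20, 0], 0], [[4, -20, 0], 0], [[4, -20, 0], 0], [[4, -20, 0], 0], [[2, -10, 0], 0], [[0, 0, 0], 0]])

```text
time: 33.88
ee_pos: [0.5091, 0.005, 0.3919]
tcp_rot: [[0.612, 0.79, -0.036], [0.791, -0.612, 0.005], [-0.018, -0.031, -0.999]]
contact_force: [0.2, 0.2, -1.6]
gripper_width: 0.0204
```

```bash
python3 - <<'E'
from h import *
st(.281)
T=load("g","top");S=load("g","side")
print(tri(T,(300.4,209.6),S,(287.3,217.3)))
print(proj(T,[.5285,-.0407,.08]),proj(S,[.5285,-.0407,.08]))
t=T["img"];s=S["img"]
cv2.imwrite("pics/p.png",np.hstack([cv2.resize(t[190:230,280:320],None,fx=10,fy=10,interpolation=cv2.INTER_CUBIC),cv2.resize(s[197:237,267:307],None,fx=10,fy=10,interpolation=cv2.INTER_CUBIC)]))
E
```

```text
t 33.88 tcp [509.1   5.  391.9] z [-0.0361  0.0048 -0.9993] yaw -37.76 w 0.0204 F [ 0.2  0.2 -1.6]
end [499.    6.3 111.1] casting xy -16.4 53.1 qd 1.52
(array([ 0.52879503, -0.03995851,  0.07709007]), np.float64(0.0016707836993469706))
[300.52752328 209.80654792] [287.7002953 216.6954788]
```

View pics/p.png

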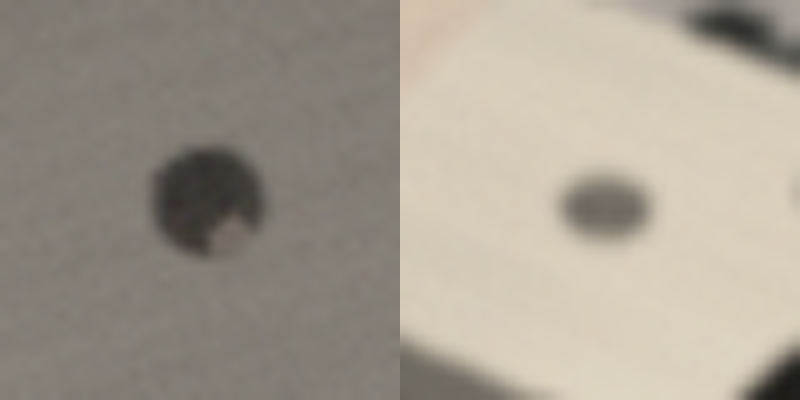

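Emit:
servo_tool(targets=[[[4, -6, 5], 0], [[5, -8, 5], 0], [[5, -8, 5], 0], [[5, -8, 5], 0], [[4, -8, 3], 0], [[2, -6, 0], 0], [[0, 0, 0], 0], [[0, 0, 0], 0]])

```text
time: 34.55
ee_pos: [0.5367, -0.0401, 0.4165]
tcp_rot: [[0.608, 0.793, -0.037], [0.794, -0.608, 0.006], [-0.018, -0.033, -0.999]]
contact_force: [-0.7, 0.2, -1.8]
gripper_width: 0.021
```

```bash
python3 - <<'E'
from h import *
st(.281)
T=load("g","top");S=load("g","side")
print(atz(T,300.25,209.75,.08),atz(S,287.05,217.35,.08))
f=snap("q");t=f["top"]["img"];s=f["side"]["img"]
cv2.imwrite("pics/q.png",np.hstack([cv2.resize(t[180:230,270:320],None,fx=8,fy=8,interpolation=cv2.INTER_CUBIC),cv2.resize(s[180:230,262:312],None,fx=8,fy=8,interpolation=cv2.INTER_CUBIC)]))
E
```

```text
t 34.55 tcp [536.7 -40.1 416.5] z [-0.0375  0.0061 -0.9993] yaw -37.47 w 0.021 F [-0.7  0.2 -1.8]
end [526.1 -38.4 135.7] casting xy -1.7 2.9 qd 0.59
[ 0.52863999 -0.04003554  0.08      ] [ 0.52528659 -0.04140085  0.08      ]
```

View pics/q.png

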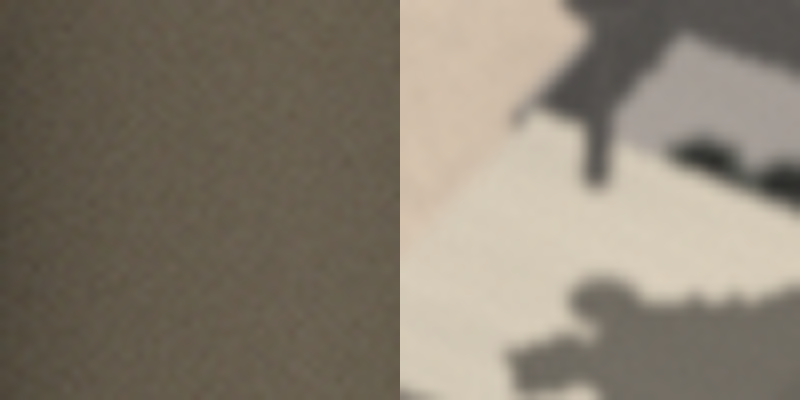

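```bash
python3 - <<'E'
from h import *
S=load("q","side")
for v in (201.2,201.6,202.0): print(atz(S,286.06,v,.1357)-np.array([.52529,-.0414,.1357]))
print(proj(S,[.5261,-.0384,.1357]),proj(S,[.5261+.038*.085,-.0384-.006*.085,.1357+.085]),proj(S,[.5261,-.0384,.1357+.085]))
print(proj(S,[.5285,-.0407,.08]))
i=S["img"]
cv2.imwrite("pics/q2.png",cv2.resize(i[150:220,255:325],None,fx=8,fy=8,interpolation=cv2.INTER_CUBIC))
E
```

```text
[2.52393302e-03 7.51811634e-03 5.55111512e-17]
[1.38807101e-03 6.30815516e-03 5.55111512e-17]
[2.54085742e-04 5.10019314e-03 5.55111512e-17]
[286.72153401 202.28219387] [288.03133049 178.34115244] [287.02151154 178.77606474]
[287.7002953 216.6954788]
```

View pics/q2.png

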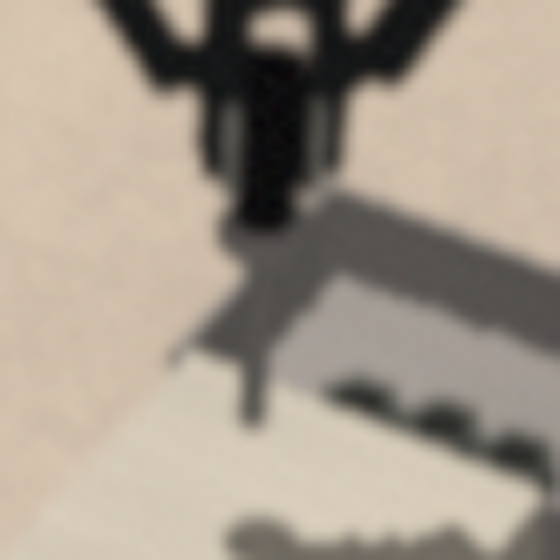

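```bash
python3 - <<'E'
from h import *
S=load("o","side")["img"];T=load("o","top")["img"]
cv2.imwrite("pics/o2.png",np.hstack([cv2.resize(T[205:255,140:190],None,fx=8,fy=8,interpolation=cv2.INTER_CUBIC),cv2.resize(S[130:180,180:230],None,fx=8,fy=8,interpolation=cv2.INTER_CUBIC)]))
E
```

```text
(no output)
```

View pics/o2.png

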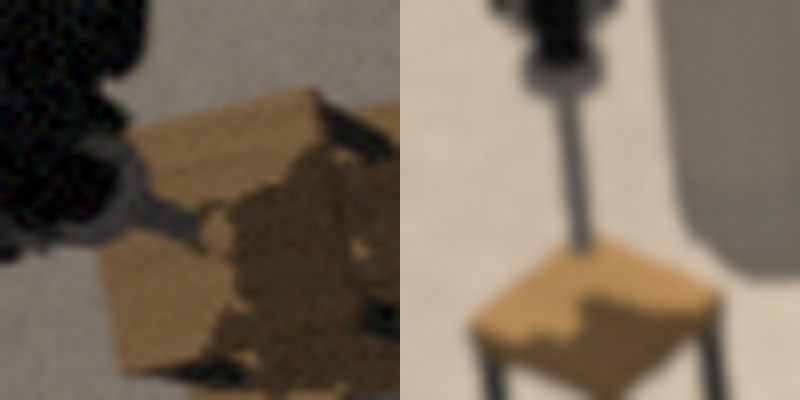

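```bash
python3 - <<'E'
from h import *
S=load("o","side");T=load("o","top")
print(tri(T,(163.2,232.7),S,(202.2,159.8)),atz(T,163.2,232.7,.1353),atz(S,202.2,159.8,.1353))
p=[.4674,.2712,.1353];print(proj(T,p),proj(S,p))
# bias check of top/side at hole in stand & deck
E
```

```text
(array([0.46615771, 0.2702052 , 0.14050599]), np.float64(0.003493602243839941)) [0.46810931 0.270767   0.1353    ] [0.46851995 0.27723714 0.1353    ]
[162.99474683 233.01297154] [203.08890849 160.84846883]
```

Emit:
servo_tool(targets=[[[2, -1, -8], 0], [[0, 0, -10], 0], [[0, 0, -10], 0], [[0, 0, -8], 0], [[0, 0, -4], 0], [[0, 0, 0], 0], [[0, 0, 0], 0]])

```text
time: 35.23
ee_pos: [0.5372, -0.0388, 0.3695]
tcp_rot: [[0.605, 0.795, -0.042], [0.796, -0.605, 0.007], [-0.02, -0.038, -0.999]]
contact_force: [-0.5, 0.2, -2.0]
gripper_width: 0.0206
```

```bash
python3 - <<'E'
from h import *
st(.281)
f=snap("r");s=f["side"]["img"];t=f["top"]["img"]
cv2.imwrite("pics/r.png",np.hstack([cv2.resize(s[190:240,262:312],None,fx=8,fy=8,interpolation=cv2.INTER_CUBIC),cv2.resize(t[180:230,270:320],None,fx=8,fy=8,interpolation=cv2.INTER_CUBIC)]))
E
```

```text
t 35.23 tcp [537.2 -38.8 369.5] z [-0.0424  0.0068 -0.9991] yaw -37.27 w 0.0206 F [-0.5  0.2 -2. ]
end [525.3 -36.9  88.8] casting xy -2.1 4.5 qd 0.8
```

View pics/r.png

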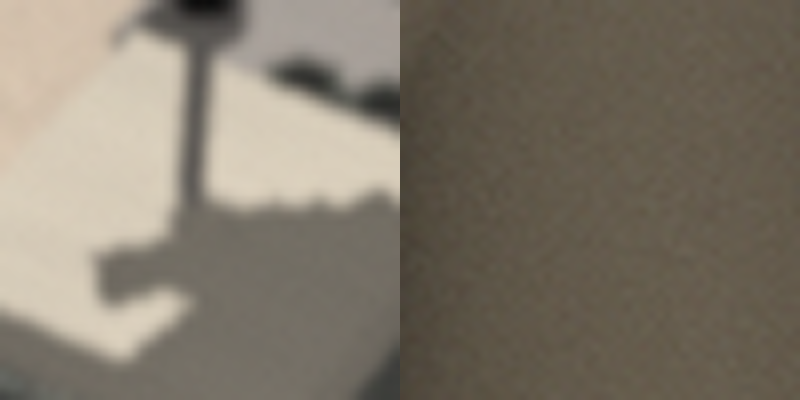

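```bash
python3 - <<'E'
from h import *
S=load("r","side");s=S["img"][202:232,272:302].astype(float)
s=np.clip((s-60)*2.6,0,255).astype(np.uint8)
cv2.imwrite("pics/r2.png",cv2.resize(s,None,fx=18,fy=18,interpolation=cv2.INTER_CUBIC))
for p in ([.5253,-.0369,.0888],[.5286,-.04,.08],[.5286,-.04,.0888]): print(proj(S,p))
E
```

```text
[286.00088666 214.31902791]
[287.55781415 216.55417638]
[287.59038274 214.32924275]
```

View pics/r2.png

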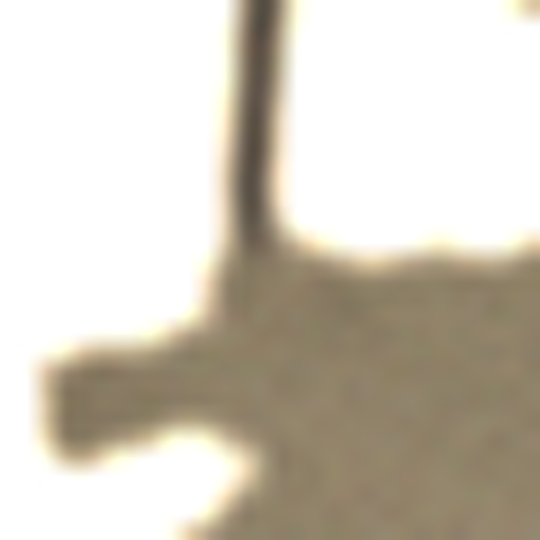

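```bash
python3 - <<'E'
from h import *
a=np.mean([grab_frame("side")["img"].astype(float) for _ in range(12)],0)
np.save("pics/r_avg.npy",a)
s=a[200:234,270:304]; print(s[10:30:3,8:26:3].mean(2).round())
s=np.clip((s.mean(2)-70)*5,0,255).astype(np.uint8)
cv2.imwrite("pics/r3.png",cv2.resize(s,None,fx=17,fy=17,interpolation=cv2.INTER_CUBIC))
st(.281)
E
```

```text
[[201. 203. 154. 131. 203. 204.]
 [200. 202. 146. 134. 203. 206.]
 [201. 199. 126. 108. 124. 135.]
 [193. 172. 113. 107. 105. 108.]
 [108. 108. 108. 108. 109. 108.]
 [107. 122. 122. 109. 109. 108.]
 [187. 200. 172. 109. 109. 110.]]
t 35.93 tcp [537.4 -38.9 370.2] z [-0.0411  0.0067 -0.9991] yaw -37.28 w 0.0205 F [ 0.5  0.2 -1.5]
end [525.8 -37.   89.5] casting xy -1.7 4.2 qd 0.09
```

View pics/r3.png

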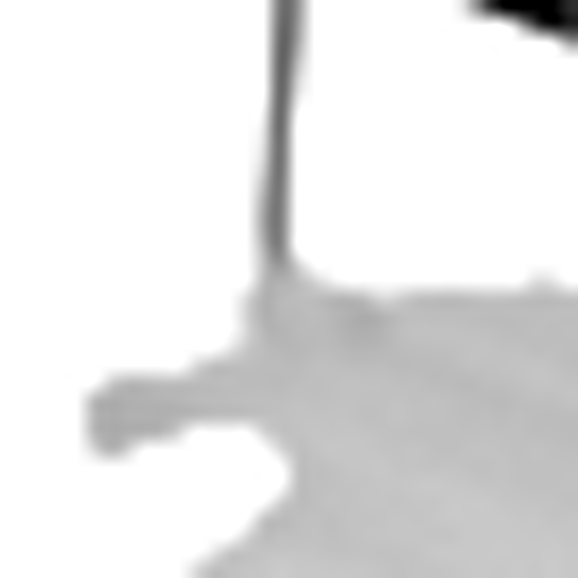

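```bash
python3 - <<'E'
from h import *
a=np.load("pics/r_avg.npy")
s=a[206:230,276:300]
s=np.clip((s.mean(2)-95)*12,0,255).astype(np.uint8)
cv2.imwrite("pics/r4.png",cv2.resize(s,None,fx=24,fy=24,interpolation=cv2.INTER_NEAREST))
E
```

```text
(no output)
```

View pics/r4.png

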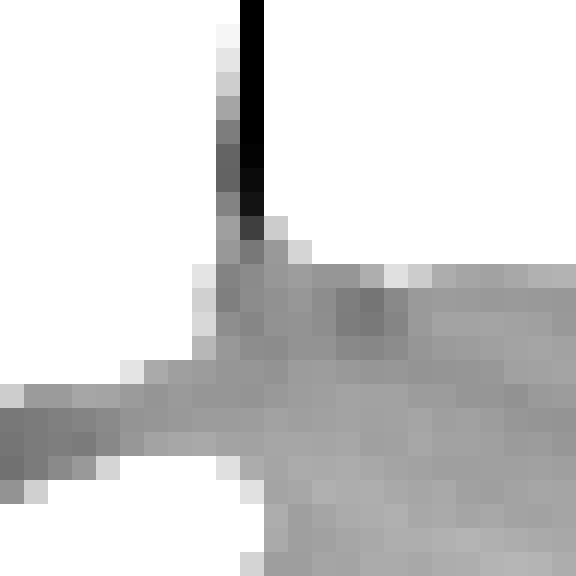

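Emit:
servo_tool(targets=[[[1.6, -3.4, 0], 0], [[0, 0, 0], 0], [[0, 0, 0], 0]])

```text
time: 36.18
ee_pos: [0.5391, -0.0427, 0.3703]
tcp_rot: [[0.605, 0.795, -0.041], [0.796, -0.605, 0.007], [-0.02, -0.037, -0.999]]
contact_force: [0.6, 0.5, -1.5]
gripper_width: 0.0207
```

```bash
python3 - <<'E'
from h import *
from m import c1
st(.281)
T=load("a","top");S=load("a","side")
print(np.mean([atz(T,*c1(p),.08) for p in((135,272),(372,210),(442,447),(197,515))],0))
from m import c2
print(np.mean([atz(S,*c2(p),.08) for p in((347,195),(502,252),(411,362),(253,298))],0))
f=snap("s");s=f["side"]["img"]
cv2.imwrite("pics/s.png",cv2.resize(s[170:240,250:320],None,fx=8,fy=8,interpolation=cv2.INTER_CUBIC))
E
```

```text
t 36.18 tcp [539.1 -42.7 370.3] z [-0.0411  0.0067 -0.9991] yaw -37.28 w 0.0207 F [ 0.6  0.5 -1.5]
end [527.6 -40.8  89.5] casting xy -0.9 0.1 qd 0.4
[ 0.52926101 -0.04231022  0.08      ]
[ 0.52459201 -0.04496665  0.08      ]
```

View pics/s.png

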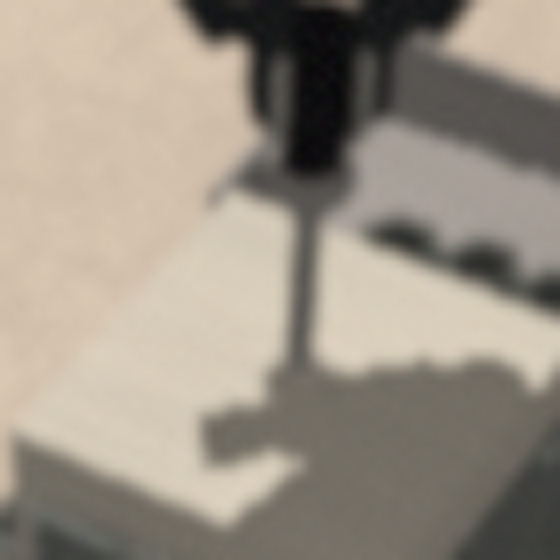

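```bash
python3 - <<'E'
from h import *
S=load("s","side")
tip=np.array([.5276,-.0408,.0895]);up=np.array([.0411,-.0067,.999]);nr=np.array([-.678,-.735,0])
P={"tip near":tip+.005*nr,"tip":tip,"collar bot near":tip+.08*up+.016*nr,"collar top near":tip+.09*up+.016*nr,"grip top far":tip+.155*up-.011*nr,"grip top near":tip+.155*up+.011*nr,"deck BLnear BR corner":np.array([.4763,-.1330,.08])}
for k,p in P.items():
    q=proj(S,p); print(k,q.round(2),"crop",((q-[250,140]+.5)*7).round())
i=S["img"]
cv2.imwrite("pics/s2.png",cv2.resize(i[140:225,250:335],None,fx=7,fy=7,interpolation=cv2.INTER_CUBIC))
E
```

```text
tip near [287.55 215.68] crop [266. 533.]
tip [287.53 214.46] crop [266. 525.]
collar bot near [288.92 196.81] crop [276. 401.]
collar top near [289.09 194.  ] crop [277. 382.]
grip top far [290.11 168.6 ] crop [284. 204.]
grip top near [290.23 173.85] crop [285. 240.]
deck BLnear BR corner [297.03 243.08] crop [333. 725.]
```

View pics/s2.png

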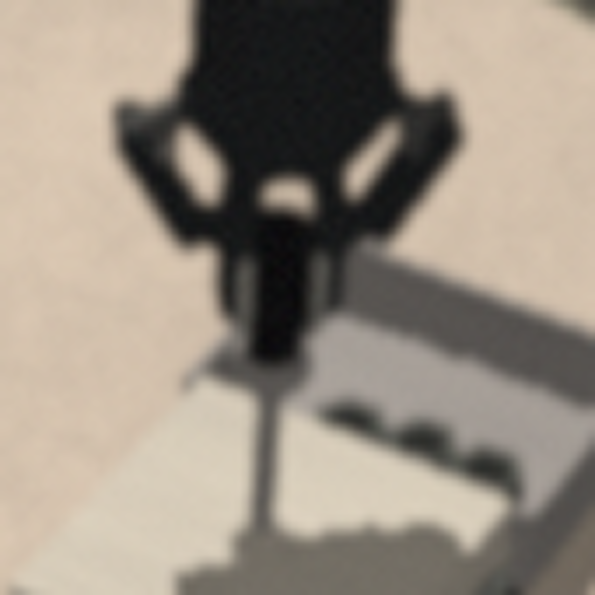

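```bash
python3 - <<'E'
from h import *
S=load("s","side");s=S
tcp=np.array([.5391,-.0427,.3703]);z=np.array([-.0411,.0067,-.9991]);y=np.array([.795,-.605,-.037]);x=np.array([.605,.796,-.02])
for w in(.011,.02):
  for sg in(-1,1):
    for d in (-.011,.011):
      q=proj(S,tcp+.173*z+sg*w*y+d*x); print(w,sg,d,q.round(2),((q-[250,140]+.5)*7).round())
i=S["img"][160:200,270:310].astype(float);i=np.clip(i*2.2,0,255).astype(np.uint8)
cv2.imwrite("pics/s3.png",cv2.resize(i,None,fx=14,fy=14,interpolation=cv2.INTER_CUBIC))
E
```

```text
0.011 -1 -0.011 [285.7  187.71] [253. 337.]
0.011 -1 0.011 [284.86 182.57] [248. 302.]
0.011 1 -0.011 [293.82 187.44] [310. 336.]
0.011 1 0.011 [292.89 182.31] [304. 300.]
0.02 -1 -0.011 [282.37 187.83] [230. 338.]
0.02 -1 0.011 [281.57 182.68] [225. 302.]
0.02 1 -0.011 [297.13 187.33] [333. 335.]
0.02 1 0.011 [296.17 182.2 ] [327. 299.]
```

View pics/s3.png

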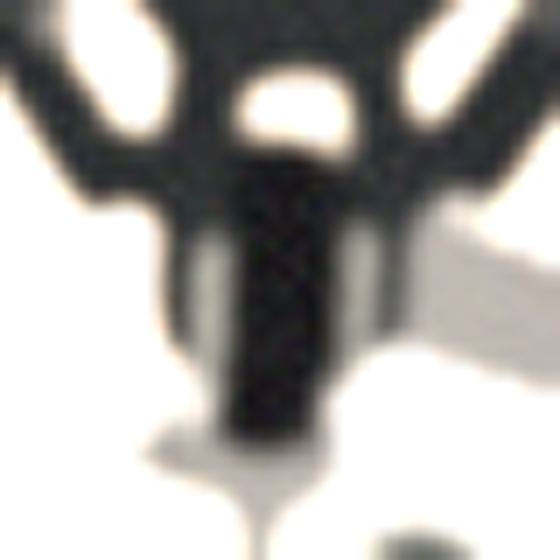

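```bash
python3 - <<'E'
from h import *
T=load("o","top");i=T["img"][215:245,142:172].astype(float);i=np.clip((i-20)*2.2,0,255).astype(np.uint8)
cv2.imwrite("pics/o3.png",cv2.resize(i,None,fx=18,fy=18,interpolation=cv2.INTER_CUBIC))
tip=np.array([.4674,.2712,.1353]);up=np.array([-.0014,-.0146,1])
import math
for dx in((0,0),(.61*.004,.79*.004)):
  t=tip+np.array([*dx,0])
  for h,r in((0,.005),(.02,.005),(.08,.016)):
    c=t+up*h; pts=np.array([proj(T,c+r*np.array([math.cos(a),math.sin(a),0])) for a in np.linspace(0,6.28,60)])
    f=lambda q:((q-[142,215]+.5)*18).round()
    print(dx,h,"c",f(proj(T,c)),"umin",f(pts[pts[:,0].argmin()]),"umax",f(pts[pts[:,0].argmax()]),"vmax",f(pts[pts[:,1].argmax()]))
E
```

```text
(0, 0) 0 c [387. 333.] umin [347. 334.] umax [426. 330.] vmax [383. 373.]
(0, 0) 0.02 c [339. 316.] umin [298. 317.] umax [379. 313.] vmax [335. 356.]
(0, 0) 0.08 c [181. 259.] umin [ 43. 263.] umax [320. 248.] vmax [167. 398.]
(0.00244, 0.00316) 0 c [363. 314.] umin [323. 315.] umax [402. 311.] vmax [359. 354.]
(0.00244, 0.00316) 0.02 c [314. 296.] umin [274. 297.] umax [355. 293.] vmax [310. 337.]
(0.00244, 0.00316) 0.08 c [155. 238.] umin [ 17. 242.] umax [293. 227.] vmax [140. 377.]
```

View pics/o3.png

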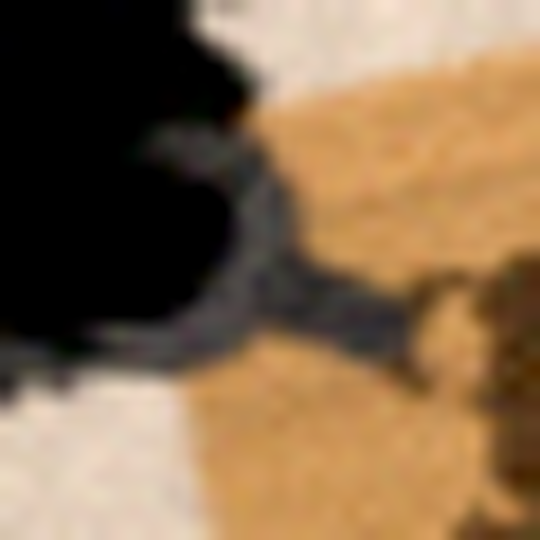

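Emit:
servo_tool(targets=[[[-1.3, -2.1, 0], 0], [[0, 0, 0], 0], [[0, 0, 0], 0]])

```text
time: 36.53
ee_pos: [0.5376, -0.045, 0.3702]
tcp_rot: [[0.605, 0.795, -0.041], [0.796, -0.605, 0.007], [-0.02, -0.037, -0.999]]
contact_force: [-0.8, 0.2, -1.6]
gripper_width: 0.0207
```

```bash
python3 - <<'E'
from h import *
st(.281)
E
```

```text
t 36.53 tcp [537.6 -45.  370.2] z [-0.0413  0.0066 -0.9991] yaw -37.28 w 0.0207 F [-0.8  0.2 -1.6]
end [526.  -43.1  89.4] casting xy -3.0 -1.7 qd 0.24
```

Emit:
servo_tool(targets=[[[0, 0, -4], 0], [[0, 0, -5], 0], [[0, 0, -5], 0], [[0, 0, -3], 0], [[0, 0, 0], 0]])

```text
time: 36.95
ee_pos: [0.5374, -0.045, 0.3511]
tcp_rot: [[0.605, 0.795, -0.042], [0.796, -0.605, 0.007], [-0.02, -0.037, -0.999]]
contact_force: [0.2, -0.5, -2.3]
gripper_width: 0.0208
```

```bash
python3 - <<'E'
from h import *
st(.281)
f=snap("u");s=f["side"]["img"]
cv2.imwrite("pics/u.png",cv2.resize(s[180:240,257:317],None,fx=9,fy=9,interpolation=cv2.INTER_CUBIC))
E
```

```text
t 36.95 tcp [537.4 -45.  351.1] z [-0.0415  0.0067 -0.9991] yaw -37.28 w 0.0208 F [ 0.2 -0.5 -2.3]
end [525.8 -43.1  70.4] casting xy -3.3 -1.6 qd 0.22
```

View pics/u.png

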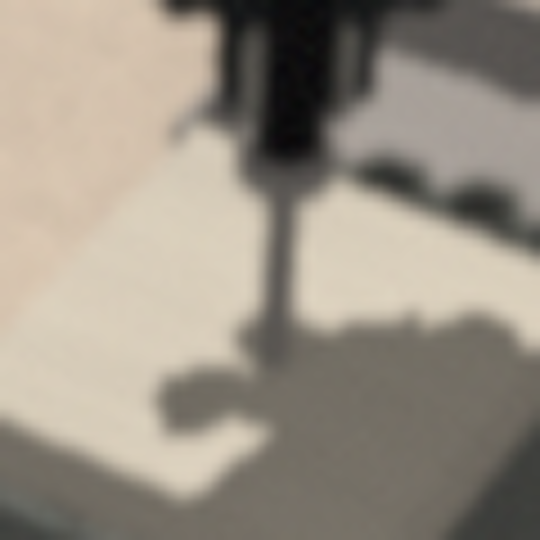

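Emit:
servo_tool(targets=[[[0, 0, -4], 0], [[0, 0, -6], 0], [[0, 0, -6], 0], [[0, 0, -4], 0], [[0, 0, 0], 0]])

```text
time: 37.47
ee_pos: [0.5377, -0.0449, 0.3302]
tcp_rot: [[0.605, 0.795, -0.04], [0.796, -0.605, 0.007], [-0.019, -0.036, -0.999]]
contact_force: [-0.6, -0.5, -1.9]
gripper_width: 0.0206
```

```bash
python3 - <<'E'
from h import *
st(.281)
E
```

```text
t 37.47 tcp [537.7 -44.9 330.2] z [-0.0397  0.0066 -0.9992] yaw -37.27 w 0.0206 F [-0.6 -0.5 -1.9]
end [526.6 -43.   49.4] casting xy -2.5 -1.8 qd 0.13
```

Emit:
servo_tool(targets=[[[0, 0, -4], 0], [[0, 0, -5], 0], [[0, 0, -4], 0], [[0, 0, 0], 0], [[0, 0, 0], 0]])

```text
time: 37.88
ee_pos: [0.5376, -0.0449, 0.3152]
tcp_rot: [[0.605, 0.795, -0.041], [0.796, -0.605, 0.007], [-0.019, -0.036, -0.999]]
contact_force: [-0.3, -0.4, -2.2]
gripper_width: 0.0207
```

```bash
python3 - <<'E'
from h import *
st(.281)
f=snap("v");s=f["side"]["img"]
A=np.mean([grab_frame("side")["img"].astype(float) for _ in range(8)],0)
B=np.clip((A-30)*1.5,0,255).astype(np.uint8)
cv2.imwrite("pics/v.png",cv2.resize(B[190:235,265:310],None,fx=12,fy=12,interpolation=cv2.INTER_CUBIC))
g=A[206:232,274:302].mean(2);g=np.clip((g-85)*8,0,255).astype(np.uint8)
cv2.imwrite("pics/v2.png",cv2.resize(g,None,fx=20,fy=20,interpolation=cv2.INTER_CUBIC))
st(.281)
E
```

```text
t 37.88 tcp [537.6 -44.9 315.2] z [-0.0405  0.0066 -0.9992] yaw -37.27 w 0.0207 F [-0.3 -0.4 -2.2]
end [526.2 -43.1  34.5] casting xy -2.8 -1.7 qd 0.52
t 38.38 tcp [537.7 -44.9 315.6] z [-0.04    0.0066 -0.9992] yaw -37.27 w 0.0207 F [-0.1 -0.2 -1.7]
end [526.4 -43.1  34.8] casting xy -2.6 -1.7 qd 0.09
```

View pics/v.png

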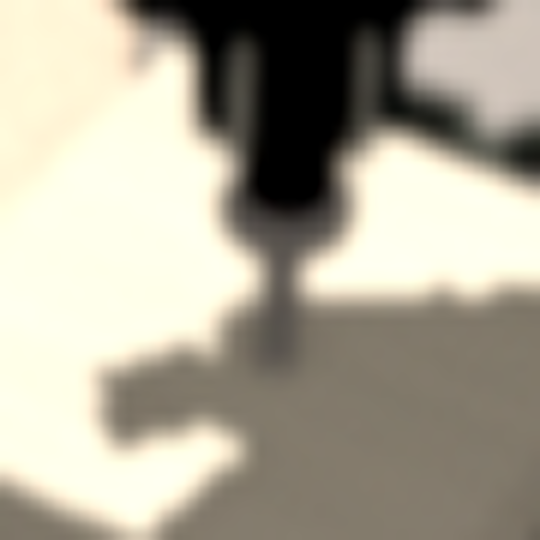

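View pics/v2.png

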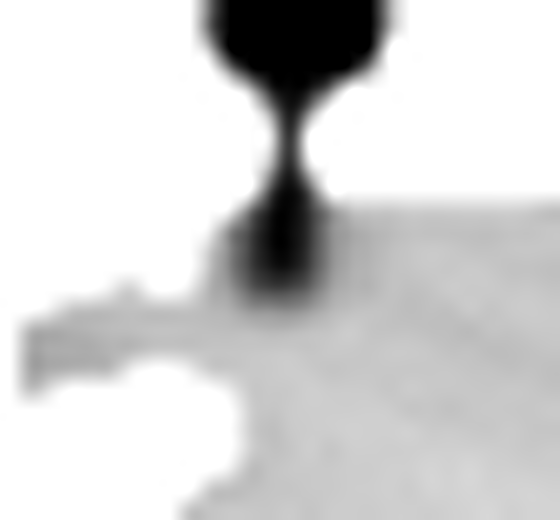

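View pics/v_side.png

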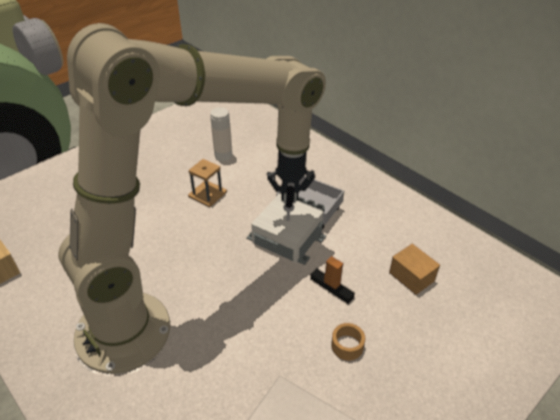

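Emit:
servo_tool(targets=[[[0, 0, 0], 0], [[0, 0, 0], 0], [[0, 0, 0], 0]])

```text
time: 38.63
ee_pos: [0.5377, -0.0449, 0.3157]
tcp_rot: [[0.605, 0.795, -0.04], [0.796, -0.605, 0.007], [-0.019, -0.036, -0.999]]
contact_force: [-0.1, 0.7, -1.3]
gripper_width: 0.021
```

The side view shows the sweep standing at about (333,275). The can, carton and tape are where they started, and the nuts are in the tray. The probe is in the bore, still and with no contact load, so I'm handing in.

```bash
python3 -c "
from plant import manip
print(manip.sign_off())"
```

```text
the job is handed in; nothing more can be done
None
```

I handed the job in at about 38.6 s of the 64 s allowed, with the gripper still holding the probe in the bore. No verdict is reported.

- **Nuts:** one push with the sweep sent all three off the deck. Both camera views showed them lying in the tray.
- **Sweep:** it was released upright on the table, about 15 mm from where it started. It was still standing in the last picture.
- **Probe:** the tip is about 45 mm below the deck, worked out from the arm's pose. The hand force showed nothing beyond the load's weight on the way down, so I saw no sign of contact with the casting. The arm was still at the last reading.
- **Bystanders:** by eye, the can, carton and tape had not moved in the last picture.

Some checks disagreed or were less certain:

- **Lean:** the tool picked up a lean of up to about 0.09 rad during fast moves. I corrected it by pressing the gripped probe's collar against the stand, then let go and gripped the probe again. Moving to the casting brought some of the lean back, so the probe ends at about 0.045 rad by calculation (limit 0.08).
- **Centring:** the side camera placed the casting 3 to 5 mm off from the top camera. I therefore centred on where each camera put the tip relative to the bore. The two corrections agreed to about 1 mm, and I used their average.
- **Final centring check:** with the arm blocking the top view and the bore in shadow, I could only check sideways centring, which looked good to about 1 mm. Along the side camera's line of sight it is good to about 2 mm.

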